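Clip a slide carrier onto the viewing stage

ROBOT

A 6-joint arm with a two-finger parallel gripper is mounted at the origin on a cart in front of the work surface, level with it; the furniture and walls round the work are solid. World frame = base frame: x ahead of the robot, y to its left, z up, the work surface at z = 0. Lengths are in m, angles in degrees, forces in N, time in s.
With the tool pointing down it reaches from about 0.35 to 0.875 m from the base axis. Payload 4.2 kg.
Tool frame: the origin (TCP) lies on the centre line of the jaws, within the pads' length; the fingertips stand 8 mm ahead of it and the grasp point (between the pads) lies 11 mm behind it; z points along the fingers, y is the direction in which the jaws open and shut (so a half turn about z gives the same grasp; the last joint's range is limited). The gripper opens to 87 mm and grips with 3 to 60 N. Pads are 19 mm wide; open, the fingers measure 117 mm over their backs; the gripper's body (75 mm by 190 mm) begins 51 mm behind the grasp point.
Start: joints at [-52.162, 22.042, 0.453, 0, -68.411, -14.817], TCP at [0.244, -0.575, 0.231] pointing down, gripper open.
Joint ranges: [-179.83, 179.83], [-69.29, 118.12], [-61.27, 80.66], [-181.25, 117.63], [-171.15, -9.14], [-177.46, 177.46]. Speed limits (degrees/s): [159.86, 159.86, 180, 180, 180, 180].

INTERFACE

Orientations are given as a 3x3 rotation matrix whose columns are the frame's x, y, z axes.
In Python, from station import sense, capture, finish_job, recognise gives the robot as it stands.
- The arm moves only by the tool apply_moves, never from a script. Its argument "plan" is a list that holds one entry, the list of rows, each a list of 7 numbers: the opening in per cent of the stroke, from 0 (shut) to 100 (fully open), then the shift along the world's x, y, z in units of 25 mm (1.0 is 25 mm), then the turn, a rotation vector about the world's x, y, z in rad. A call has 1 to 12 rows; each row shifts and turns the pose as measured when the row begins; what a row does not reach is not made up. A row lasts 1/12 s, in which the tool goes at most 41.7 mm and 7.16 degrees, less where a joint would pass 70% of its speed; a pose out of reach is approached as far as the arm can. A call is refused whole if a number of a shift passes 1 or a number of a turn 0.125, either way. A call with a gripper value outside its range is refused whole. The fingers move at their own pace and stop on an object; the grip force is fixed at half the most. Time passes only in rows, so rows that do not move let the fingers close. It gives the time, the measured TCP pose, the force and the opening at its end, in the units of the state.
- sense(): the state, without advancing time (a new reading comes with each control period).
- capture(name): name is "side" or "top"; returns a dict with "pixels" (400x640x3 uint8, red, green, blue), "depth" (400x640 float32, m along the optical axis (not along the pixel's ray), 0 where there is no reading), "mtx" (3x3 intrinsics, pixels), "R" (3x3) and "t" (3): a world point X has camera coordinates R X + t. Camera axes: x right, y down, z forward; pixel columns grow to the right and rows downward; lengths in m; the calibration is good to about 2 mm. A picture is of the moment at which its call begins.
- finish_job(): hands the job in, once; it reports no verdict.
Trained networks look in a picture, given as the dict that the camera call returned (one of the last four; its "shot" number tells which), for a name from the list of things; names that differ only in an ending like _2 or _b are one class to them, and where a whole thing is asked for, a point or a joint stands for the part that bears it (a point fixed in the world has none). Each returns a list of dicts, best first, with "score" (0 to 1); they miss things now and then, are a little off and sometimes report something else, mostly with a low value. They report only what shows in the picture. A call takes as long as a camera call.
- recognise(label, picture): "at" ([x, y, z] in m, in the coordinates of the camera as it stood for that picture, good to about 4 mm: the middle of the surface that is visible of it).
The state is a dict: "time_s": time; "joints": joint angles; "joint_velocities": joint speeds; "effort": joint torques, N m; "tcp_pos": TCP position; "ee_rot": TCP orientation; "wrist_force": force on the tool from outside, world axes, zero at the start; "moment": the same for the moment, N m; "gripper_width": opening from 0.0 (shut) to 1.0 (fully open).
Only numpy, scipy, OpenCV 4.12 (cv2) and the standard library are available. Lean on these libraries where they do the work, as an engineer would, in place of code of your own. Each camera call takes 0.05 s, during which the arm holds its last target.

TASK

Load the slide carrier on the viewing stage: raise the spring clip until it stays up by itself, set the carrier flat on the front of the stage and slide it in between the guides, nose first, until it is fully home and felt to sit firmly against the end stop, pressed with light hand force only (it carries glass). Then lower the clip by its knob gently onto the carrier, without letting it snap down or squashing it, and let go, so that the carrier lies flat, square and home under the clip; keep the carrier level on the way and leave the other things on the bench where they are.

Things in the scene. Friction and masses are not known exactly. Their poses are not given: they have to be found in the camera images.
- stage: Viewing stage, fixed: grey plate 204 (x) x 116 (y), its top 25 above the counter. Origin at the counter, 95 behind its front edge; +x is the way the carrier is slid in (away from the robot), +y left, z up. The front of its top, x -95 to -42, is a bare apron to set the carrier on. The clip's hinge axis (along y) is at x = 76, 38 above the counter
- stage_mouth (a point): Mouth of the channel between two aluminium guides 5 high, on the stage top, at x = -30 of the stage; axes as the stage. The left (datum) guide's face is at y = +20, the right one's at y = -24; straight from x = -26 on, flared outwards from x = -42 to -26. A carrier against the datum guide is centred on y = 0
- roller (a point): Centre of a white roller 18 across on a sprung finger, at the right side of the channel, x = 24 of the stage. It reaches about 2 into the way of a carrier that lies on the datum guide, yields with 2 to 5 N, and shifts the released carrier sideways against the datum guide
- stop_face (a point): End stop: rigid aluminium block 14 x 20 x 9 with a dark thumbscrew, clamped in the channel with its face somewhere between x = 36 and 52 of the stage. The point is the middle of the face that the carrier meets, 3 above the stage top; axes as the stage. A carrier fully home has its carrier_nose point here
- clip (a joint): Angle (rad) of the spring clip, a forked steel frame hinged behind the stop. 0 = down on the empty stage, grows as the knob end rises, 1.25 = fully up. Damped over-centre spring: pulls down below 0.6, pulls up and keeps it up above. Lifting takes 5 to 7 N at the knob at first. Resting on the carrier it reads about 0.10 and presses with about 6 N by two feet 52 from the hinge
- clip_knob (a point): Centre of the clip's black ribbed barrel grip, 16 across, 22 long along the stage's y, at the free front end: at angle 0 it is 78 in front of and 24 above the hinge axis (62 above the counter). The frame under it is 39 wide, its top 24 below this point. Held by its two ends it can turn between the fingers. Axes turn with the clip
- carrier_grip (a point): Slide carrier, loose, about 0.16 kg: aluminium plate 110 long, 40 wide, 6 thick, nose corners rounded (radius 8), a glass slide let in, upright ribbed grip block at its tail 14 (x) x 28 (y), top 39 above the underside. The point is in the grip block, 28 above the underside, 102 behind the nose; +x points from grip to nose, z up
- carrier_nose (a point): Middle of the carrier's nose edge (leading end), 3 above its underside; axes as carrier_grip
- tweezers: Bystander: steel tweezers, 128 x 14 x 8, loose; origin under its middle
- wash_bottle: Bystander: white squeeze wash bottle with blue cap and bent spout, 67 x 109 x 199, loose; origin under its middle
- bench_timer: Bystander: white bench timer, 62 x 66 x 18, loose; origin under its middle

How it is judged:
By the outcome, as a careful person would: the job done as asked, in the order asked, and still so for the second after the job is handed in, with the robot touching nothing.
It also fails if it takes over 72 s, if anything falls off the work surface, if the arm or the gripper's body presses on something with over 40 N, if the wrist force passes 120 N, or if a joint passes its speed limit or range.

## Working session

There is one attempt and no reset: what is moved stays moved. The work goes in short steps, Python scripts to look and compute and a tool call to move; the robot and the scene stay as the last step left them, time stands still between calls to the robot, and variables do not carry over. Pictures are saved under pics/ and viewed, and the job is handed in when it is done.

Besides the shell and the picture viewer there is one more tool, called as name([rows], argument=value, ...), one row to a line, values as JSON. apply_moves: Moves the arm, as the interface text tells. Its arguments: {"type":"object","properties":{"plan":{"type":"array","items":{"type":"array","items":{"type":"array","items":{"type":"number"}}}}},"required":["plan"]}

```bash
mkdir -p pics; ls; python3 - <<'E'
from station import sense, capture, recognise
import numpy as np, cv2, pickle
s=sense(); print(s)
for n in ["side","top"]:
    c=capture(n); cv2.imwrite(f"pics/{n}0.png",c["pixels"][:,:,::-1]); pickle.dump(c,open(f"{n}0.pkl","wb"))
    print(n,c["mtx"].tolist(),c["R"].tolist(),c["t"].tolist())
    for l in ["stage","stage_mouth","roller","stop_face","clip","clip_knob","carrier_grip","carrier_nose","tweezers","wash_bottle","bench_timer"]:
        try:
            r=recognise(l,c)
        except Exception as e: print(l,e); continue
        for q in r[:2]: print(l,round(q["score"],2),np.round(c["R"].T@(np.array(q["at"])-c["t"]),4))
print(sense()["time_s"])
E
```

```text
pics
{'time_s': 0.0, 'joints': array([-5.21610618e+01,  2.20900620e+01,  3.80097549e-01, -2.82057020e-02,
       -6.84109844e+01, -1.48181652e+01]), 'joint_velocities': array([-0.04143907,  0.0167476 ,  0.13627036,  0.01176238, -0.02632635,
        0.10132007]), 'effort': array([-1.24219794e-03, -3.90667534e+01,  1.87409985e+01,  4.21986714e+00,
        1.11487650e-02, -1.62608321e-04]), 'tcp_pos': array([ 0.24421937, -0.57467806,  0.22947115]), 'ee_rot': array([[-9.20434094e-01, -3.90896671e-01, -9.33426158e-04],
       [-3.90897774e-01,  9.20432038e-01,  1.94787114e-03],
       [ 9.77389966e-05,  2.15776121e-03, -9.99997667e-01]]), 'wrist_force': array([0.68019398, 0.03985173, 0.30936831]), 'moment': array([ 0.0030304 ,  0.02358115, -0.04205538]), 'gripper_width': 0.9959655561165965}
side [[474.82735936879243, 0.0, 323.9586797968108], [0.0, 474.82735936879243, 202.04908762426885], [0.0, 0.0, 1.0]] [[0.9846056792507545, -0.17289082611216783, -0.02569861150747963], [-0.09005106848845452, -0.37573968300288724, -0.9223396856261675], [0.14980808206251056, 0.9104550800907982, -0.38552442
[... 840 characters left out ...]
-0.0158107191323954], [-0.9827933485538235, 0.014047905232886926, -0.1841735333779815], [0.1843608003916247, 0.013452305206673483, -0.982766569823977]] [-0.07107314766884838, 0.5839007941188865, 0.8635843157420663]
stage 0.83 [ 0.6053 -0.0146  0.0228]
stage_mouth 0.58 [ 0.6062 -0.0128  0.0222]
roller 0.65 [0.6392 0.2369 0.0157]
roller 0.59 [ 0.6389 -0.0469  0.0295]
clip 0.67 [ 0.6402 -0.0206  0.0324]
clip_knob 0.67 [ 0.6415 -0.0212  0.0405]
carrier_grip 0.8 [ 0.497  -0.3243  0.0051]
carrier_grip 0.5 [ 0.6425 -0.0203  0.0383]
carrier_nose 0.94 [ 0.4999 -0.3226  0.0018]
tweezers 0.59 [ 0.6218 -0.2632  0.004 ]
wash_bottle 0.6 [ 0.6738 -0.3227  0.1303]
bench_timer 0.89 [0.6401 0.2345 0.0182]
1.2
```

View pics/side0.png

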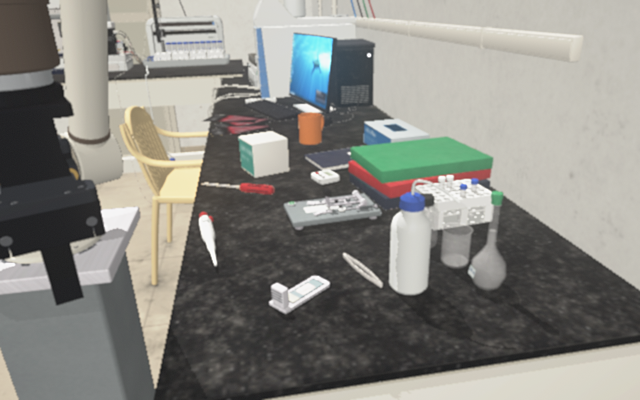

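View pics/top0.png

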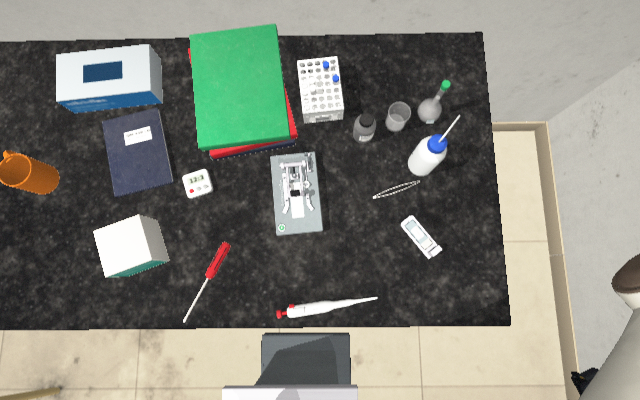

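```bash
cat > h.py <<'E'
import numpy as np, cv2, pickle
def load(n): return pickle.load(open(n,"rb"))
def cloud(c):
    d=c["depth"]; v,u=np.mgrid[0:400,0:640]; K=c["mtx"]
    P=np.stack([(u-K[0,2])/K[0,0]*d,(v-K[1,2])/K[1,1]*d,d],-1)
    W=(P-c["t"])@c["R"]; W[d==0]=np.nan; return W
def ortho(c,x0,x1,y0,y1,z,res=0.0005):
    # image: rows = x decreasing downwards (far at top), cols = y decreasing to right
    xs=np.arange(x1,x0,-res); ys=np.arange(y1,y0,-res)
    X,Y=np.meshgrid(xs,ys,indexing="ij")
    P=np.stack([X,Y,np.full_like(X,z)],-1)@c["R"].T+c["t"]
    u=P[...,0]/P[...,2]*c["mtx"][0,0]+c["mtx"][0,2]; v=P[...,1]/P[...,2]*c["mtx"][1,1]+c["mtx"][1,2]
    return cv2.remap(c["pixels"][:,:,::-1].copy(),u.astype(np.float32),v.astype(np.float32),cv2.INTER_CUBIC)
def proj(c,p):
    q=np.atleast_2d(p)@c["R"].T+c["t"]; q=q@c["mtx"].T; return q[:,:2]/q[:,2:]
E
python3 - <<'E'
from h import *
c=load("top0.pkl")
a=ortho(c,.48,.74,-.09,.09,.025,0.0004); cv2.imwrite("pics/st_top.png",a); print(a.shape)
b=ortho(c,.42,.58,-.42,-.24,.006,0.0003); cv2.imwrite("pics/ca_top.png",b); print(b.shape)
s=load("side0.pkl")
cv2.imwrite("pics/side_st.png",cv2.resize(s["pixels"][180:320,260:400,::-1],None,fx=4.2,fy=4.2,interpolation=cv2.INTER_CUBIC))
for n,c in (("top",c),("side",s)):
    W=cloud(c); z=W[...,2]
    m=(abs(W[...,0]-.6)<.15)&(abs(W[...,1])<.1)&(abs(z-.025)<.004)
    p=W[m]; r=cv2.minAreaRect(p[:,:2].astype(np.float32)); print(n,m.sum(),r,np.median(p[:,2]))
    m=(abs(W[...,0]-.49)<.09)&(abs(W[...,1]+.33)<.07)&(z>.003)&(z<.012); p=W[m]; print("car",m.sum(),cv2.minAreaRect(p[:,:2].astype(np.float32)),np.median(p[:,2]))
    m=(abs(W[...,0]-.49)<.09)&(abs(W[...,1]+.33)<.07)&(z>.03)&(z<.05); p=W[m]; print("grip",m.sum(),cv2.minAreaRect(p[:,:2].astype(np.float32)),np.median(p,0))
    m=(abs(W[...,0]-.6)<.15)&(abs(W[...,1])<.1)&(z>.05); p=W[m]; print("knob",m.sum(),np.median(p,0),p.min(0),p.max(0))
E
```

```text
(650, 450, 3)
(534, 600, 3)
top 3006 ((0.6244187951087952, -0.005550816655158997), (0.24489712715148926, 0.15677525103092194), 14.107034683227539) 0.024166045823313193
car 621 ((0.4862430989742279, -0.32399463653564453), (0.12294000387191772, 0.1617925763130188), 79.4954833984375) 0.00550077562202732
grip 75 ((0.4640212953090668, -0.35116082429885864), (0.014210283756256104, 0.02822459116578102), 37.956119537353516) [ 0.46355699 -0.3503488   0.03771008]
knob 670 [0.73346903 0.04910033 0.09502881] [ 0.5958764  -0.0278982   0.05021811] [0.74995537 0.09973387 0.10178278]
side 1513 ((0.6215565800666809, -0.006684266030788422), (0.24629803001880646, 0.16148626804351807), 13.63126277923584) 0.023495955088574463
car 745 ((0.4984471797943115, -0.3234679698944092), (0.11231192946434021, 0.04260580986738205), 38.933349609375) 0.004947754690340791
grip 140 ((0.4611676037311554, -0.3525312542915344), (0.015484286472201347, 0.028721695765852928), 38.240150451660156) [ 0.4605588  -0.35621702  0.03662935]
knob 620 [0.73012715 0.02477921 0.0786054 ] [ 0.59192108 -0.03121732  0.05013394] [0.74990093 0.09988666 0.0983398 ]
```

View pics/st_top.png

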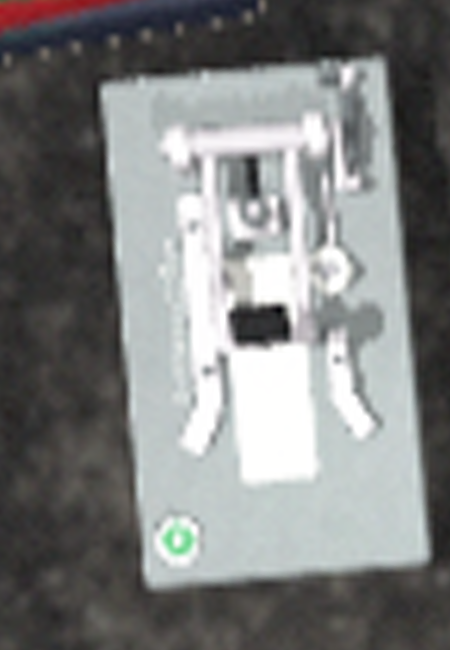

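View pics/ca_top.png

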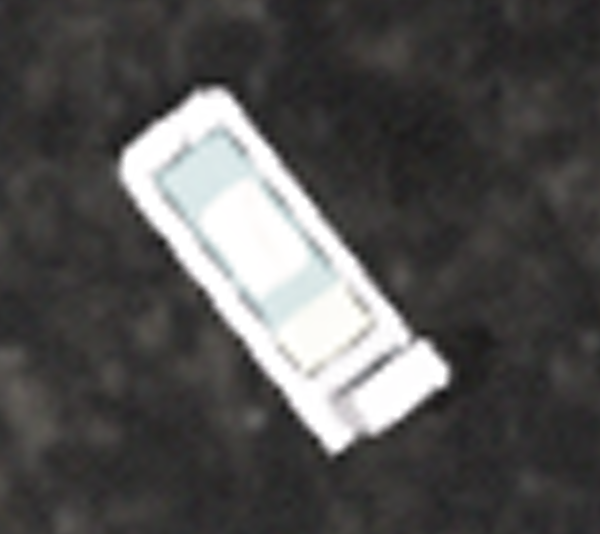

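View pics/side_st.png

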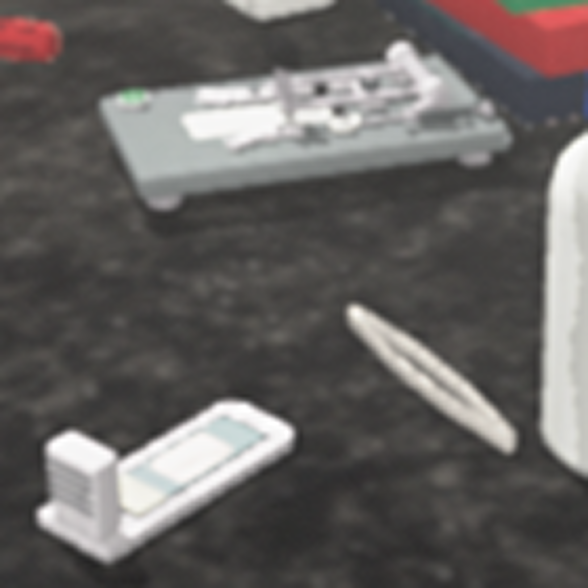

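```bash
python3 - <<'E'
from h import *
from scipy.optimize import least_squares
for n in ("top","side"):
    c=load(n+"0.pkl"); W=cloud(c)
    # stage plate corners: edge fit using ortho at z=.025, brightness mask
    a=ortho(c,.46,.76,-.12,.10,.025,0.0004); g=cv2.cvtColor(a,cv2.COLOR_BGR2GRAY); hsv=cv2.cvtColor(a,cv2.COLOR_BGR2HSV)
    cv2.imwrite(f"pics/o_{n}.png",a)
    m=(g>95).astype(np.uint8); m=cv2.morphologyEx(m,cv2.MORPH_OPEN,np.ones((9,9)));
    k,l,st,_=cv2.connectedComponentsWithStats(m); 
    seed=l[int((.76-.545)/.0004),int((.10+.045)/.0004)]
    mm=(l==seed).astype(np.uint8); cn=max(cv2.findContours(mm,0,2)[0],key=cv2.contourArea)
    r=cv2.minAreaRect(cn); b=cv2.boxPoints(r); print(n,"rect mm",np.array(r[1])*.4,r[2]); 
    print([(round(.76-.0004*q[1],4),round(.10-.0004*q[0],4)) for q in b], "ctr",.76-.0004*r[0][1],.10-.0004*r[0][0])
    cv2.imwrite(f"pics/m_{n}.png",mm*255)
    z=W[...,2]
    for nm,(x,y,rx,ry,z0,z1) in {"apron":(.53,-.02,.012,.03,.015,.04),"counter":(.5,.1,.05,.03,-.02,.02),"counter2":(.45,-.25,.03,.03,-.02,.02),"knobz":(.61,-.015,.03,.03,.045,.09)}.items():
        q=(abs(W[...,0]-x)<rx)&(abs(W[...,1]-y)<ry)&(z>z0)&(z<z1); print(nm,q.sum(),np.round(np.median(W[q],0),4), np.round(np.percentile(W[q],[5,95],axis=0),4).tolist() if q.sum() else "")
E
```

```text
top rect mm [206.63947754 117.27484131] 85.12860870361328
[(np.float32(0.7086), np.float32(0.0512)), (np.float32(0.7186), np.float32(-0.0657)), (np.float32(0.5127), np.float32(-0.0832)), (np.float32(0.5027), np.float32(0.0336))] ctr 0.6106366210937499 -0.016016210937499997
apron 246 [ 0.5296 -0.0197  0.0242] [[0.5193, -0.0468, 0.0216], [0.5414, 0.0076, 0.0271]]
counter 953 [ 0.4992  0.0999 -0.0011] [[0.4552, 0.0728, -0.0039], [0.545, 0.1272, 0.0017]]
counter2 607 [ 0.4496 -0.25   -0.001 ] [[0.4227, -0.2768, -0.0039], [0.4769, -0.223, 0.0018]]
knobz 63 [ 0.6028 -0.0181  0.067 ] [[0.5965, -0.0274, 0.0625], [0.6102, -0.0069, 0.0701]]
side rect mm [212.371875   184.82611084] 84.38241577148438
[(np.float32(0.7066), np.float32(0.0803)), (np.float32(0.7247), np.float32(-0.1037)), (np.float32(0.5133), np.float32(-0.1245)), (np.float32(0.4952), np.float32(0.0595))] ctr 0.6099537353515625 -0.022096350097656245
apron 111 [ 0.5296 -0.0204  0.0233] [[0.5191, -0.0467, 0.0219], [0.5407, 0.0074, 0.0251]]
counter 303 [ 0.4908  0.1046 -0.0017] [[0.4542, 0.0749, -0.0032], [0.5425, 0.1275, -0.0002]]
counter2 556 [ 0.4494 -0.2507 -0.0015] [[0.4229, -0.2767, -0.0028], [0.4771, -0.2233, -0.0001]]
knobz 67 [ 0.5988 -0.0253  0.0624] [[0.5929, -0.0302, 0.0484], [0.6058, -0.0099, 0.0681]]
```

```bash
python3 - <<'E'
import cv2,numpy as np
a=cv2.imread("pics/o_side.png");b=cv2.imread("pics/m_side.png");c=cv2.imread("pics/m_top.png")
cv2.imwrite("pics/mix.png",cv2.resize(np.hstack([a,b,c]),None,fx=.48,fy=.48))
E
```

```text
(no output)
```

View pics/mix.png

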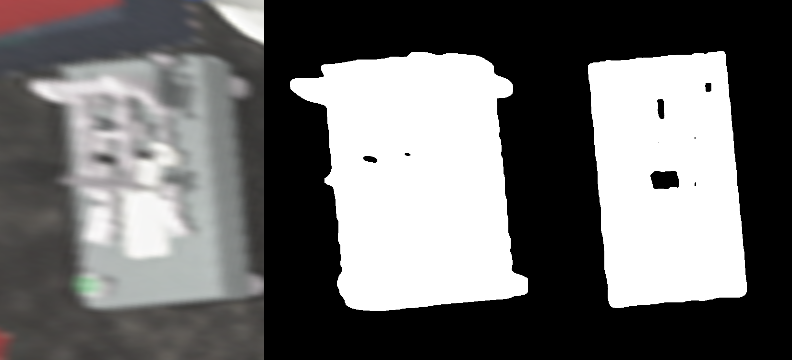

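```bash
python3 - <<'E'
from h import *
from scipy.optimize import least_squares
m=cv2.imread("pics/m_top.png",0); cn=max(cv2.findContours(m,0,cv2.CHAIN_APPROX_NONE)[0],key=cv2.contourArea)[:,0,:]
P=np.c_[.76-.0004*cn[:,1],.10-.0004*cn[:,0]]
def res(p,full=False):
    c,s=np.cos(p[2]),np.sin(p[2]); d=P-p[:2]; u=d[:,0]*c+d[:,1]*s; v=-d[:,0]*s+d[:,1]*c
    a=abs(u)-p[3]/2; b=abs(v)-p[4]/2
    return np.where(abs(a)<abs(b),a,b)
r=least_squares(res,[.6106,-.016,.09,.204,.116],loss="soft_l1",f_scale=.0005); p=r.x
print(p[:2],np.degrees(p[2]),p[3:]); o=p[:2]-.007*np.array([np.cos(p[2]),np.sin(p[2])]); print("origin",o)
# carrier in both
R=lambda a:np.array([[np.cos(a),-np.sin(a)],[np.sin(a),np.cos(a)]])
def w(x,y,z): return np.r_[o+R(p[2])@[x,y],z]
for n in("top","side"):
    c=load(n+"0.pkl"); im=c["pixels"][:,:,::-1].copy(); k=5
    x0,y0=(255,140) if n=="top" else (275,180)
    im=cv2.resize(im[y0:y0+110,x0:x0+120],None,fx=k,fy=k,interpolation=cv2.INTER_CUBIC)
    def line(pts,col):
        q=(proj(c,np.array(pts))-[x0,y0]+.5)*k; cv2.polylines(im,[q.astype(int)],False,col,1)
    line([w(-95,58,25),w(-95,-58,25),w(109,-58,25),w(109,58,25),w(-95,58,25)] if 0 else [w(a/1e3,b/1e3,.025) for a,b in((-95,58),(-95,-58),(109,-58),(109,58),(-95,58))],(0,0,255))
    line([w(-.026,.02,.03),w(.05,.02,.03)],(255,0,0)); line([w(-.026,-.024,.03),w(.05,-.024,.03)],(255,0,0))
    line([w(-.002,.011,.062),w(-.002,-.011,.062)],(0,255,0)); line([w(.076,.02,.038),w(.076,-.02,.038)],(0,255,0))
    line([w(.024,-.03,.03),w(.024,-.018,.03)],(0,255,255)); line([w(.036,0,.034),w(.052,0,.034)],(255,0,255))
    cv2.imwrite(f"pics/ov_{n}.png",im)
E
```

```text
[ 0.61061882 -0.01600244] 5.102212515088742 [0.20474723 0.11537407]
origin [ 0.60364655 -0.01662497]
```

View pics/ov_top.png

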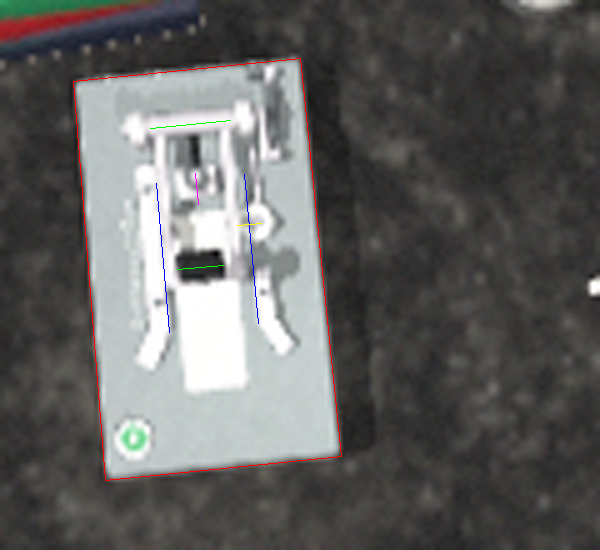

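View pics/ov_side.png

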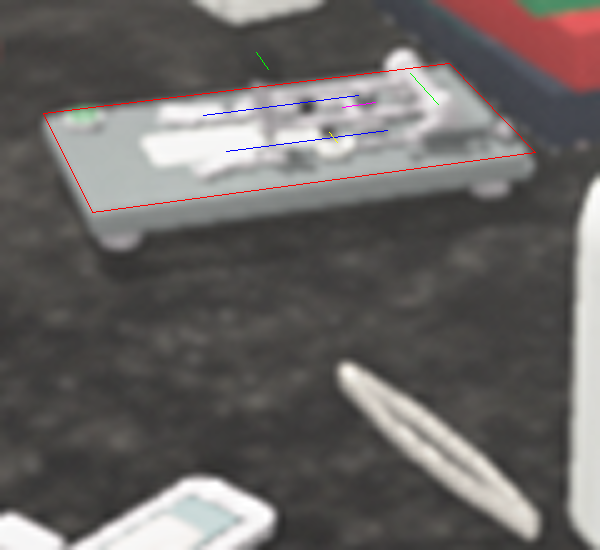

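```bash
python3 - <<'E'
from h import *
c=load("side0.pkl"); W=cloud(c)
cv2.imwrite("pics/z1.png",cv2.resize(c["pixels"][175:235,280:390,::-1],None,fx=7,fy=7,interpolation=cv2.INTER_NEAREST))
print(np.round(W[180:215:2,322:342:3,2]*1000).astype(int))
print(proj(c,[[.599,-.025,.062],[.6016,-.0168,.062]]))
z=W[...,2];q=(abs(W[...,0]-.61)<.03)&(abs(W[...,1]+.015)<.03)&(z>.045)&(z<.09); print(np.argwhere(q)[:,::-1].tolist())
E
```

```text
[[11 11  9  7  6  3 -2]
 [ 6  4  3 -1 -2  0 -4]
 [ 1 -2 -3  1 -2 -2 -3]
 [-3 -2 -3 -3  0 -2 -1]
 [ 0 69 -4  0 -1 -2 -2]
 [-3 67 68 -3 -4 -2 -2]
 [-2 64 65 -2 -2 -2 -2]
 [-2 62 60 -1 -4 -1 -2]
 [-3 56 55 -2 -2 -2 -1]
 [-2 47 48 21 23 36 36]
 [24 42 43 34 35 31 28]
 [28 37 37 27 29 27 23]
 [25 24 37 23 35 35 36]
 [23 24 34 34 34 22 31]
 [24 23 24 24 23 25 28]
 [25 31 29 22 22 22 27]
 [28 26 25 25 24 23 23]
 [22 22 22 23 25 22 24]]
[[326.48771204 193.02566815]
 [326.96974804 191.63885948]]
[[325, 188], [326, 188], [323, 189], [324, 189], [325, 189], [326, 189], [327, 189], [328, 189], [323, 190], [324, 190], [325, 190], [326, 190], [327, 190], [328, 190], [322, 191], [323, 191], [324, 191], [325, 191], [326, 191], [327, 191], [328, 191], [329, 191], [323, 192], [324, 192], [325, 192], [326, 192], [327, 192], [328, 192], [329, 192], [330, 192], [323, 193], [324, 193], [325, 193], [326, 193], [327, 193], [328, 193], [329, 193], [330, 193], [324, 194], [325, 194], [326, 194], [327, 194], [328, 194], [329, 194], [330, 194], [324, 195], [325, 195], [326, 195], [327, 195], [328, 195], [329, 195], [330, 195], [325, 196], [326, 196], [327, 196], [328, 196], [329, 196], [325, 197], [326, 197], [327, 197], [328, 197], [325, 198], [326, 198], [327, 198], [328, 198], [326, 199], [327, 199]]
```

View pics/z1.png

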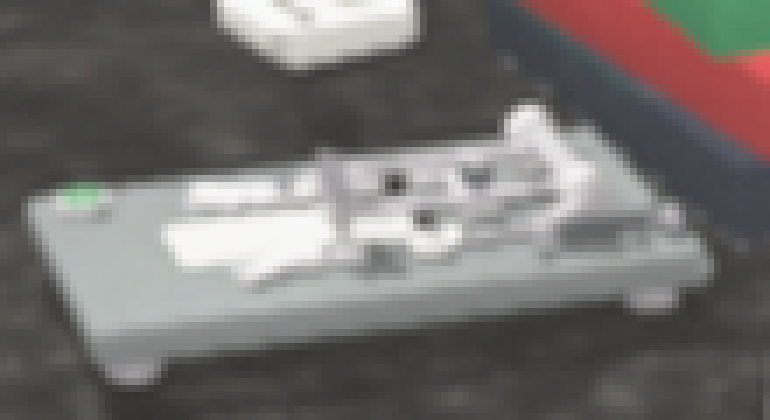

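apply_moves([
  [[48,0.64,1,-0.1,0,0,-0.027],[48,0.64,1,-0.1,0,0,-0.027],[48,0.64,1,-0.1,0,0,-0.027],[48,0.64,1,-0.1,0,0,-0.027],[48,0.64,1,-0.1,0,0,-0.027],[48,0.64,1,-0.1,0,0,-0.027],[48,0.64,1,-0.1,0,0,-0.027],[48,0.64,1,-0.1,0,0,-0.027],[48,0.64,1,-0.1,0,0,-0.027],[48,0.64,1,-0.1,0,0,-0.027],[48,0.64,1,-0.1,0,0,-0.027],[48,0.64,1,-0.1,0,0,-0.027]],
])

```text
time_s: 2.2
tcp_pos: [0.4401, -0.2665, 0.2004]
ee_rot: [[-0.999, -0.051, 0.002], [-0.051, 0.999, -0.004], [-0.002, -0.005, -1.0]]
wrist_force: [-0.1, -0.2, 0.2]
gripper_width: 0.477
```

apply_moves([
  [[48,0.57,0.88,-0.28,0,0,0.004],[48,0.57,0.88,-0.28,0,0,0.004],[48,0.57,0.88,-0.28,0,0,0.004],[48,0.57,0.88,-0.28,0,0,0.004],[48,0.57,0.88,-0.28,0,0,0.004],[48,0.57,0.88,-0.28,0,0,0.004],[48,0.57,0.88,-0.28,0,0,0.004],[48,0.57,0.88,-0.28,0,0,0.004],[48,0.57,0.88,-0.28,0,0,0.004],[48,0.57,0.88,-0.28,0,0,0.004],[48,0.57,0.88,-0.28,0,0,0.004],[48,0,0,0,0,0,0]],
])

```text
time_s: 3.2
tcp_pos: [0.6076, -0.0068, 0.1225]
ee_rot: [[-0.995, -0.104, 0.012], [-0.104, 0.995, -0.006], [-0.012, -0.007, -1.0]]
wrist_force: [-0.6, 0.2, -0.1]
gripper_width: 0.48
```

```bash
python3 - <<'E'
from station import *
from h import *
s=sense(); p=s["tcp_pos"]; R=s["ee_rot"]; print(p,np.degrees(np.arctan2(R[1,1],R[0,1])))
th=np.radians(5.1022); e=np.array([np.cos(th),np.sin(th)]); f=np.array([-e[1],e[0]]); o=np.array([.60365,-.01662])
d=p[:2]-o; print("stage xy",d@e,d@f)
for n in ("top","side"):
    c=capture(n); pickle.dump(c,open(n+"1.pkl","wb"))
c=load("top1.pkl"); cv2.imwrite("pics/t1.png",cv2.resize(c["pixels"][120:260,240:380,::-1],None,fx=4,fy=4,interpolation=cv2.INTER_CUBIC))
c=load("side1.pkl"); cv2.imwrite("pics/s1.png",cv2.resize(c["pixels"][100:240,255:395,::-1],None,fx=4,fy=4,interpolation=cv2.INTER_CUBIC))
E
```

```text
[ 0.60764701 -0.00676933  0.1225163 ] 95.96720272317222
stage xy 0.004857213845647549 0.009456177551818252
```

View pics/t1.png

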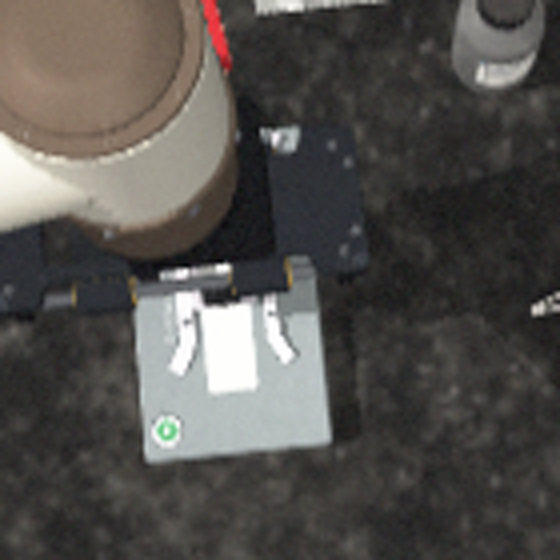

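View pics/s1.png

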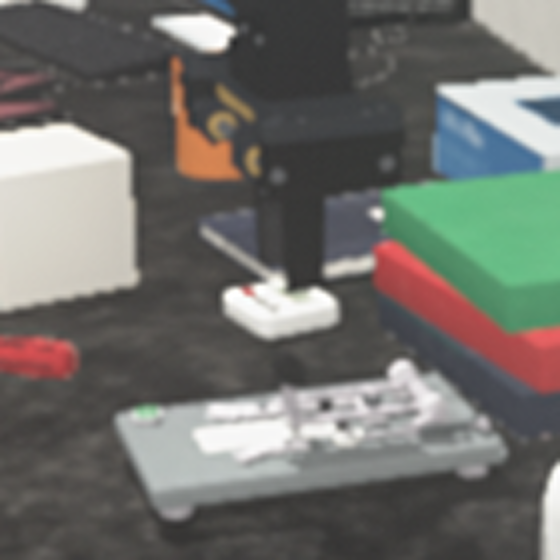

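apply_moves([
  [[48,-0.12,-0.2,-0.2,0.006,0.012,-0.015],[48,-0.12,-0.2,-0.4,0,0,0],[48,0,0,-0.4,0,0,0],[48,0,0,-0.4,0,0,0],[48,0,0,-0.2,0,0,0],[48,0,0,0,0,0,0]],
])

```text
time_s: 3.8
tcp_pos: [0.5965, -0.0247, 0.0806]
ee_rot: [[-0.997, -0.079, -0.002], [-0.079, 0.997, 0.001], [0.002, 0.001, -1.0]]
wrist_force: [0.5, 0.4, -0.2]
gripper_width: 0.479
```

```bash
cat > st.py <<'E'
from station import *
from h import *
th=np.radians(5.1022); e=np.array([np.cos(th),np.sin(th)]); f=np.array([-e[1],e[0]]); o=np.array([.60365,-.01662])
def rep():
    s=sense(); p=s["tcp_pos"]; R=s["ee_rot"]; d=p[:2]-o; F=s["wrist_force"]
    print("t",s["time_s"],"p",np.round(p,4),"stage mm",np.round([d@e*1e3,d@f*1e3],1),"yaw",round(np.degrees(np.arctan2(R[1,1],R[0,1]))-95.1,2),"zax",np.round(R[:,2],4),"F stage",np.round([F[:2]@e,F[:2]@f,F[2]],2),"M",np.round(s["moment"],2),"w",round(s["gripper_width"]*87,1))
if __name__=="__main__": rep()
E
python3 st.py
```

```text
t 3.8 p [ 0.5965 -0.0247  0.0806] stage mm [-7.9 -7.4] yaw -0.55 zax [-2.3e-03  8.0e-04 -1.0e+00] F stage [ 0.56  0.33 -0.19] M [-0.01  0.03 -0.02] w 41.7
```

apply_moves([
  [[48,0.2,0.3,0,0,0,0.009],[48,0,0,0,0,0,0]],
])

```text
time_s: 3.97
tcp_pos: [0.6013, -0.0176, 0.0799]
ee_rot: [[-0.996, -0.088, -0.004], [-0.088, 0.996, 0.0], [0.004, 0.001, -1.0]]
wrist_force: [0.5, -0.5, 0.1]
gripper_width: 0.481
```

```bash
python3 st.py
```

```text
t 3.9667 p [ 0.6013 -0.0176  0.0799] stage mm [-2.4 -0.8] yaw -0.06 zax [-3.6e-03  2.0e-04 -1.0e+00] F stage [ 0.46 -0.51  0.13] M [ 0.   -0.09  0.  ] w 41.8
```

apply_moves([
  [[48,0,0.03,-0.3,0,-0.003,0],[48,0,0,-0.4,0,0,0],[48,0,0,-0.36,0,0,0],[48,0,0,0,0,0,0]],
])

```text
time_s: 4.3
tcp_pos: [0.6026, -0.0155, 0.052]
ee_rot: [[-0.996, -0.089, 0.003], [-0.089, 0.996, 0.001], [-0.003, 0.001, -1.0]]
wrist_force: [-0.1, 0.3, -1.1]
gripper_width: 0.483
```

```bash
python3 st.py
```

```text
t 4.3 p [ 0.6026 -0.0155  0.052 ] stage mm [-0.9  1.2] yaw 0.03 zax [ 0.0028  0.001  -1.    ] F stage [-0.1   0.3  -1.11] M [-0.08  0.03 -0.03] w 42.0
```

Close on the knob and see the side force (tells the true y).

apply_moves([
  [[20,-0.03,-0.03,0,0,0,0],[15,0,0,0,0,0,0],[10,0,0,0,0,0,0],[10,0,0,0,0,0,0],[10,0,0,0,0,0,0]],
])

```text
time_s: 4.72
tcp_pos: [0.6013, -0.0174, 0.0508]
ee_rot: [[-0.996, -0.09, 0.001], [-0.09, 0.996, -0.001], [-0.001, -0.001, -1.0]]
wrist_force: [0.7, -1.7, -2.6]
gripper_width: 0.246
```

```bash
python3 st.py; python3 - <<'E'
from st import *
c=capture("side");cv2.imwrite("pics/s2.png",cv2.resize(c["pixels"][140:240,280:390,::-1],None,fx=5,fy=5,interpolation=cv2.INTER_CUBIC))
E
```

```text
t 4.7167 p [ 0.6013 -0.0174  0.0508] stage mm [-2.4 -0.6] yaw 0.08 zax [ 6.0e-04 -1.1e-03 -1.0e+00] F stage [ 0.55 -1.71 -2.61] M [-0.58 -0.32  0.15] w 21.4
```

View pics/s2.png

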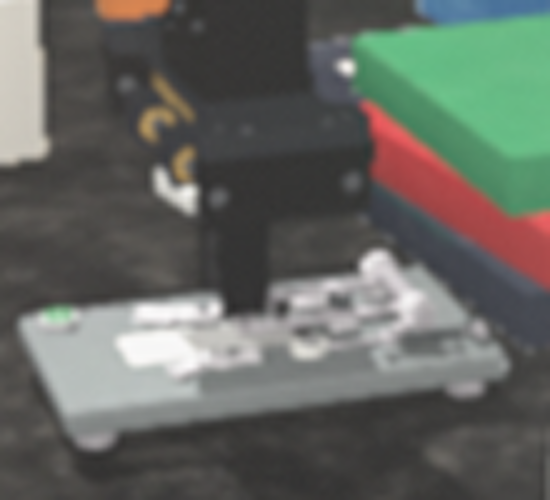

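apply_moves([
  [[10,0.043,0.004,0.129,0,0,0],[10,0.048,0.004,0.127,0,0,0],[10,0.053,0.005,0.125,0,0,0],[10,0.058,0.005,0.123,0,0,0],[10,0.063,0.006,0.12,0,0,0],[10,0.068,0.006,0.118,0,0,0]],
])

```text
time_s: 5.27
tcp_pos: [0.6067, -0.017, 0.0653]
ee_rot: [[-0.996, -0.087, -0.009], [-0.087, 0.996, -0.001], [0.009, 0.0, -1.0]]
wrist_force: [1.7, -0.7, -8.9]
gripper_width: 0.245
```

```bash
python3 st.py
```

```text
t 5.2667 p [ 0.6067 -0.017   0.0653] stage mm [ 3.  -0.6] yaw -0.1 zax [-9.e-03 -6.e-04 -1.e+00] F stage [ 1.61 -0.84 -8.89] M [-0.5  -0.38  0.03] w 21.3
```

apply_moves([
  [[10,0.079,0.007,0.143,0,-0.008,0],[10,0.085,0.008,0.139,0,0,0],[10,0.091,0.008,0.136,0,0,0],[10,0.096,0.009,0.132,0,0,0],[10,0.101,0.009,0.128,0,0,0],[10,0.106,0.009,0.124,0,0,0],[10,0.111,0.01,0.12,0,0,0],[10,0.116,0.01,0.115,0,0,0]],
])

```text
time_s: 5.93
tcp_pos: [0.6285, -0.015, 0.0933]
ee_rot: [[-0.996, -0.087, 0.0], [-0.087, 0.996, -0.0], [-0.0, -0.0, -1.0]]
wrist_force: [3.9, -1.6, -10.6]
gripper_width: 0.249
```

```bash
python3 st.py
```

```text
t 5.9333 p [ 0.6285 -0.015   0.0933] stage mm [24.9 -0.6] yaw -0.12 zax [ 4.e-04 -2.e-04 -1.e+00] F stage [  3.72  -1.93 -10.63] M [-0.56 -1.02  0.01] w 21.7
```

apply_moves([
  [[10,0.18,0.016,0.113,0,0,0],[10,0.187,0.017,0.103,0,0,0],[10,0.193,0.017,0.093,0,0,0],[10,0.195,0.017,0.082,0,0,0],[10,0.19,0.017,0.07,0,0,0],[10,0.19,0.017,0.06,0,0,0]],
])

```text
time_s: 6.43
tcp_pos: [0.6579, -0.0123, 0.1087]
ee_rot: [[-0.996, -0.087, -0.003], [-0.087, 0.996, -0.001], [0.003, -0.0, -1.0]]
wrist_force: [1.7, -1.4, -8.3]
gripper_width: 0.245
```

```bash
python3 st.py
```

```text
t 6.4333 p [ 0.6579 -0.0123  0.1087] stage mm [54.4 -0.5] yaw -0.12 zax [-3.3e-03 -5.0e-04 -1.0e+00] F stage [ 1.58 -1.52 -8.27] M [-0.39 -0.3   0.05] w 21.3
```

apply_moves([
  [[10,0.16,0.014,0.0,0,0,0],[10,0.16,0.014,0.0,0,0,0],[10,0.14,0.012,0.0,0,0,0],[10,0.12,0.01,0.0,0,0,0],[10,0,0,0,0,0,0]],
])

```text
time_s: 6.85
tcp_pos: [0.6762, -0.0106, 0.1115]
ee_rot: [[-0.996, -0.088, 0.0], [-0.088, 0.996, -0.001], [-0.0, -0.001, -1.0]]
wrist_force: [-0.7, -1.2, -2.9]
gripper_width: 0.248
```

```bash
python3 st.py; python3 - <<'E'
from st import *
c=capture("side");cv2.imwrite("pics/s3.png",cv2.resize(c["pixels"][100:240,270:410,::-1],None,fx=4,fy=4,interpolation=cv2.INTER_CUBIC))
E
```

```text
t 6.85 p [ 0.6762 -0.0106  0.1115] stage mm [72.8 -0.4] yaw -0.07 zax [ 5.e-04 -7.e-04 -1.e+00] F stage [-0.77 -1.12 -2.86] M [-0.28  0.37  0.03] w 21.5
```

View pics/s3.png

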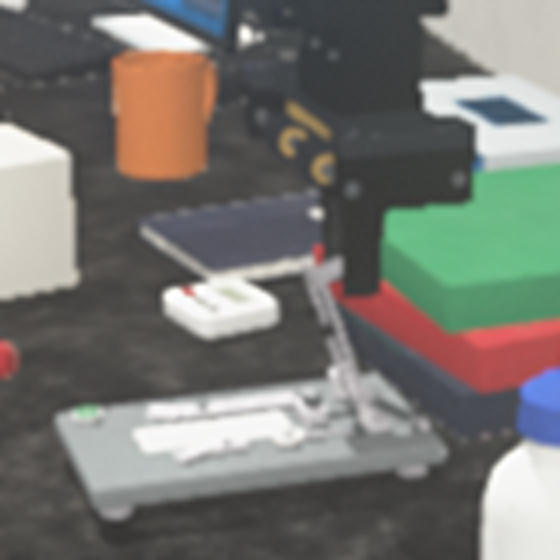

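apply_moves([
  [[30,0,0,0,0,0,0],[40,0,0,0,0,0,0],[46,0,0,0.0,0,0,0],[48,0,0,0.5,0,0,0],[48,0,0,0.8,0,0,0],[48,-0.4,-0.4,0.8,0,0,0.03],[48,-0.6,-0.9,0.5,0,0,0.05],[48,-0.6,-1,0.3,0,0,0.05],[60,-0.6,-1,0,0,0,0.05],[60,-0.6,-1,0,0,0,0.05],[60,-0.6,-1,0,0,0,0.05],[60,-0.6,-1,0,0,0,0.05]],
])

```text
time_s: 7.9
tcp_pos: [0.5814, -0.1673, 0.2054]
ee_rot: [[-0.901, -0.432, 0.032], [-0.432, 0.902, 0.003], [-0.03, -0.011, -0.999]]
wrist_force: [0.1, -1.4, 0.2]
gripper_width: 0.588
```

```bash
python3 st.py; python3 - <<'E'
from st import *
c=capture("top"); pickle.dump(c,open("top2.pkl","wb")); d=capture("side"); pickle.dump(d,open("side2.pkl","wb"))
cv2.imwrite("pics/t2.png",c["pixels"][:,:,::-1]);cv2.imwrite("pics/s4.png",cv2.resize(d["pixels"][100:240,270:410,::-1],None,fx=4,fy=4,interpolation=cv2.INTER_CUBIC))
from scipy.optimize import least_squares
c=load("top0.pkl")
b=ortho(c,.42,.58,-.42,-.24,.006,0.0003); g=cv2.cvtColor(b,cv2.COLOR_BGR2GRAY); m=(g>120).astype(np.uint8); m=cv2.morphologyEx(m,cv2.MORPH_CLOSE,np.ones((7,7)))
cn=max(cv2.findContours(m,0,cv2.CHAIN_APPROX_NONE)[0],key=cv2.contourArea)[:,0,:]; P=np.c_[.58-.0003*cn[:,1],-.24-.0003*cn[:,0]]
def res(p):
    c,s=np.cos(p[2]),np.sin(p[2]); d=P-p[:2]; u=d[:,0]*c+d[:,1]*s; v=-d[:,0]*s+d[:,1]*c
    a=abs(u)-.055; q=abs(v)-.02
    return np.where(abs(a)<abs(q),a,q)
r=least_squares(res,[.497,-.324,.665],loss="soft_l1",f_scale=.0003); p=r.x
print("plate ctr",p[:2],np.degrees(p[2])," grip", p[:2]-.047*np.array([np.cos(p[2]),np.sin(p[2])]))
E
```

```text
t 7.9 p [ 0.5814 -0.1673  0.2054] stage mm [ -35.6 -148.1] yaw 20.51 zax [ 0.0323  0.0029 -0.9995] F stage [-0.04 -1.36  0.23] M [-0.03  0.04 -0.01] w 51.1
plate ctr [ 0.49928218 -0.32262489] 37.155483687490566  grip [ 0.46182321 -0.35101196]
```

View pics/t2.png

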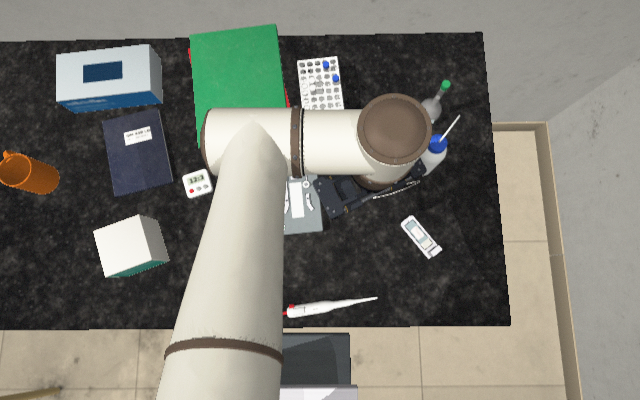

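View pics/s4.png

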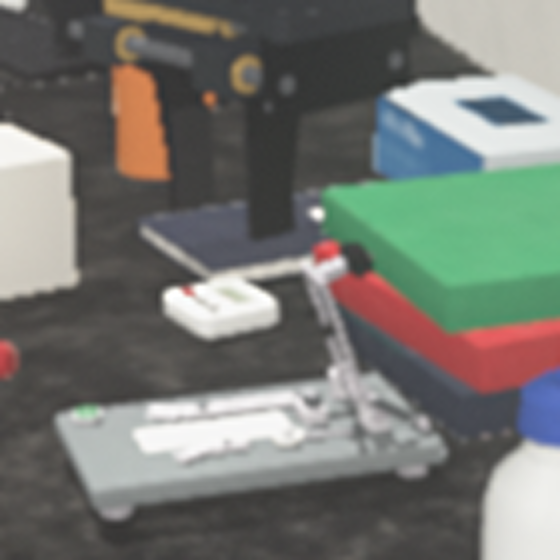

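apply_moves([
  [[60,-0.44,-0.7,-0.2,-0.003,0.016,0.02],[60,-0.44,-0.7,-0.4,0,0.016,0.02],[60,-0.44,-0.7,-0.4,0,0,0.02],[60,-0.44,-0.7,-0.4,0,0,0.02],[60,-0.44,-0.7,-0.4,0,0,0.02],[60,-0.44,-0.7,-0.4,0,0,0.02],[60,-0.44,-0.7,-0.4,0,0,0.02],[60,-0.44,-0.7,-0.4,0,0,0.02],[60,-0.44,-0.6,-0.4,0,0,0.02],[60,-0.3,-0.4,-0.3,0,0,0.02],[60,0,0,0,0,0,0],[60,0,0,0,0,0,0]],
])

```text
time_s: 9.0
tcp_pos: [0.4808, -0.3393, 0.128]
ee_rot: [[-0.795, -0.606, 0.032], [-0.606, 0.795, -0.005], [-0.022, -0.023, -0.999]]
wrist_force: [-0.2, -0.0, 1.3]
gripper_width: 0.602
```

```bash
python3 st.py
```

```text
t 9.0 p [ 0.4808 -0.3393  0.128 ] stage mm [-151.  -310.5] yaw 32.21 zax [ 0.0317 -0.0054 -0.9995] F stage [-0.24 -0.03  1.26] M [0.04 0.12 0.05] w 52.4
```

apply_moves([
  [[60,-0.36,-0.24,-0.4,0.005,0.03,0.008],[60,-0.36,-0.24,-0.5,0,0,0],[60,0,0,-0.5,0,0,0],[60,0,0,-0.4,0,0,0],[60,0,0,0,0,0,0]],
])

```text
time_s: 9.42
tcp_pos: [0.4667, -0.3509, 0.0848]
ee_rot: [[-0.787, -0.617, 0.005], [-0.617, 0.787, -0.004], [-0.002, -0.006, -1.0]]
wrist_force: [-0.6, 0.1, -0.2]
gripper_width: 0.598
```

```bash
python3 st.py
```

```text
t 9.4167 p [ 0.4667 -0.3509  0.0848] stage mm [-166.1 -320.8] yaw 33.0 zax [ 0.0047 -0.0035 -1.    ] F stage [-0.58  0.17 -0.17] M [ 0.05  0.08 -0.04] w 52.1
```

apply_moves([
  [[60,-0.15,-0.01,-0.5,0.003,0.004,0],[60,0,0,-0.7,0,0,0],[60,0,0,-0.7,0,0,0],[60,0,0,-0.5,0,0,0],[60,0,0,-0.1,0,0,0],[60,0,0,0,0,0,0]],
])

```text
time_s: 9.92
tcp_pos: [0.4652, -0.3503, 0.0195]
ee_rot: [[-0.784, -0.621, 0.002], [-0.621, 0.784, -0.002], [-0.0, -0.003, -1.0]]
wrist_force: [0.1, 0.2, 1.0]
gripper_width: 0.6
```

```bash
python3 st.py; python3 - <<'E'
from st import *
c=capture("side");cv2.imwrite("pics/s5.png",cv2.resize(c["pixels"][230:330,230:360,::-1],None,fx=5,fy=5,interpolation=cv2.INTER_CUBIC))
c=capture("top");cv2.imwrite("pics/t5.png",cv2.resize(c["pixels"][180:300,370:490,::-1],None,fx=5,fy=5,interpolation=cv2.INTER_CUBIC))
E
```

```text
t 9.9167 p [ 0.4652 -0.3503  0.0195] stage mm [-167.5 -320.1] yaw 33.27 zax [ 0.0019 -0.0019 -1.    ] F stage [0.14 0.18 1.03] M [0.02 0.03 0.01] w 52.2
```

View pics/s5.png

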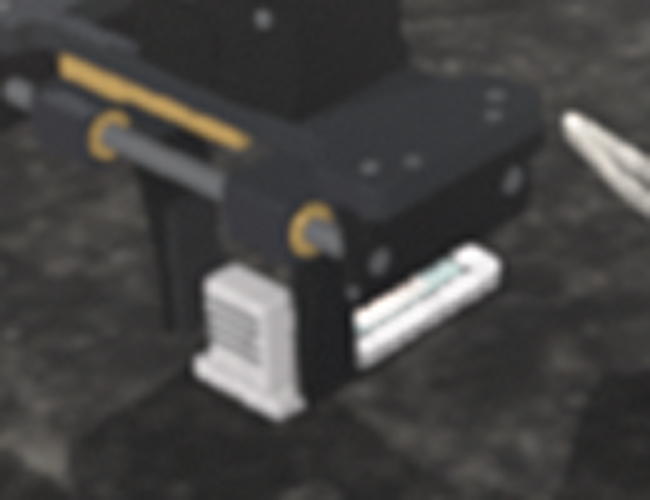

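View pics/t5.png

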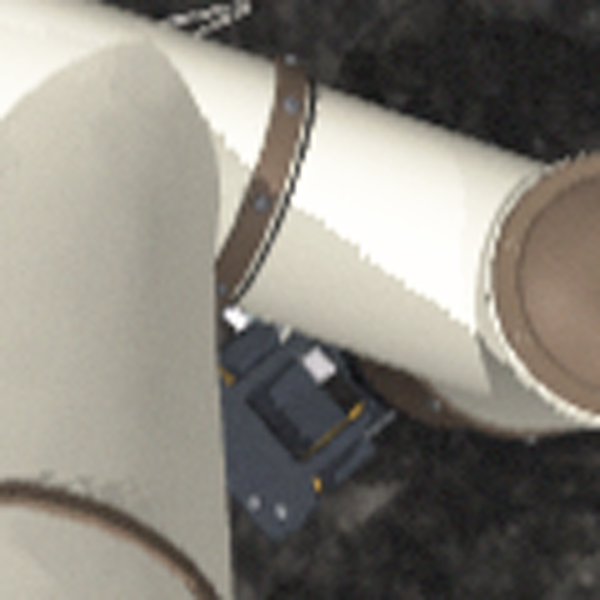

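apply_moves([
  [[60,-0.09,-0.07,-0.06,0,0,-0.004],[40,0,0,0,0,0,0],[30,0,0,0,0,0,0],[20,0,0,0,0,0,0],[15,0,0,0,0,0,0],[15,0,0,0,0,0,0]],
])

```text
time_s: 10.52
tcp_pos: [0.4652, -0.3534, 0.0227]
ee_rot: [[-0.786, -0.618, 0.01], [-0.618, 0.786, -0.005], [-0.004, -0.01, -1.0]]
wrist_force: [0.5, 0.6, -0.9]
gripper_width: 0.317
```

```bash
python3 st.py
```

```text
t 10.5167 p [ 0.4652 -0.3534  0.0227] stage mm [-167.9 -323.2] yaw 33.04 zax [ 0.0096 -0.0053 -0.9999] F stage [ 0.57  0.54 -0.87] M [-0.02 -0.09 -0.04] w 27.6
```

apply_moves([
  [[45,0,0,0,0.005,0.009,0],[45,-0.03,0,-0.1,0,0,0],[45,-0.03,0,-0.12,0,0,0],[45,0,0,0,0,0,0]],
])

```text
time_s: 10.85
tcp_pos: [0.4641, -0.3536, 0.0173]
ee_rot: [[-0.786, -0.618, 0.001], [-0.618, 0.786, -0.0], [-0.001, -0.001, -1.0]]
wrist_force: [-0.6, 0.1, 0.6]
gripper_width: 0.44
```

```bash
python3 st.py
```

```text
t 10.85 p [ 0.4641 -0.3536  0.0173] stage mm [-169.  -323.3] yaw 33.05 zax [ 1.1e-03 -4.0e-04 -1.0e+00] F stage [-0.57  0.19  0.55] M [ 0.05  0.06 -0.03] w 38.3
```

apply_moves([
  [[28,0,0,0,0,0,0],[15,0,0,0,0,0,0],[15,0,0,0,0,0,0],[15,0,0,0,0,0,0]],
])

```text
time_s: 11.18
tcp_pos: [0.4639, -0.3536, 0.0168]
ee_rot: [[-0.786, -0.618, 0.0], [-0.618, 0.786, -0.0], [-0.0, -0.0, -1.0]]
wrist_force: [0.3, 0.3, 0.4]
gripper_width: 0.317
```

```bash
python3 st.py
```

```text
t 11.1833 p [ 0.4639 -0.3536  0.0168] stage mm [-169.2 -323.2] yaw 33.05 zax [ 3.e-04 -2.e-04 -1.e+00] F stage [0.33 0.31 0.36] M [ 0.02  0.1  -0.01] w 27.6
```

apply_moves([
  [[15,0,0,0.2,0,0,0],[15,0,0,0.4,0,0,0],[15,0,0,0.6,0,0,0],[15,0,0,0.7,0,0,0],[15,0,0,0.7,0,0,0],[15,0,0,0.4,0,0,0],[15,0,0,0.2,0,0,0],[15,0,0,0,0,0,0]],
])

```text
time_s: 11.85
tcp_pos: [0.4608, -0.3521, 0.1019]
ee_rot: [[-0.787, -0.617, -0.005], [-0.617, 0.787, 0.003], [0.002, 0.005, -1.0]]
wrist_force: [0.3, 0.2, -2.4]
gripper_width: 0.317
```

```bash
python3 st.py; python3 - <<'E'
from st import *
c=capture("side");pickle.dump(c,open("side6.pkl","wb"));cv2.imwrite("pics/s6.png",cv2.resize(c["pixels"][170:330,230:390,::-1],None,fx=4,fy=4,interpolation=cv2.INTER_CUBIC))
E
```

```text
t 11.85 p [ 0.4608 -0.3521  0.1019] stage mm [-172.1 -321.5] yaw 33.0 zax [-0.005   0.0027 -1.    ] F stage [ 0.28  0.15 -2.36] M [-0.03  0.12  0.06] w 27.6
```

View pics/s6.png

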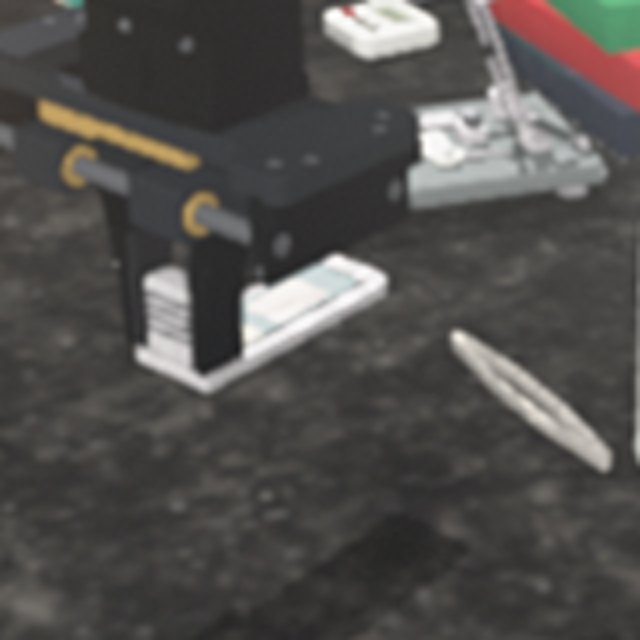

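apply_moves([
  [[15,0,0.2,0,-0.003,-0.005,-0.01],[15,0,0.4,0,0,0,-0.02],[15,0,0.5,0,0,0,-0.022],[15,0,0.5,0,0,0,-0.022],[15,0,0.5,0,0,0,-0.022],[15,0,0.5,0,0,0,-0.022],[15,0,0.5,0,0,0,-0.022],[15,0,0.5,0,0,0,-0.022]],
])

```text
time_s: 12.57
tcp_pos: [0.4543, -0.2563, 0.0938]
ee_rot: [[-0.884, -0.467, -0.013], [-0.467, 0.884, 0.006], [0.009, 0.012, -1.0]]
wrist_force: [-0.5, 0.2, -1.4]
gripper_width: 0.315
```

```bash
python3 st.py
```

```text
t 12.5667 p [ 0.4543 -0.2563  0.0938] stage mm [-170.1 -225.4] yaw 22.73 zax [-0.013   0.0062 -0.9999] F stage [-0.44  0.22 -1.41] M [-0.03  0.02  0.  ] w 27.4
```

apply_moves([
  [[15,0.03,0.5,0.03,-0.003,-0.006,-0.022],[15,0.03,0.5,0.03,-0.003,-0.006,-0.022],[15,0.03,0.5,0.03,-0.002,-0.004,-0.022],[15,0.03,0.5,0.03,-0.002,-0.003,-0.022],[15,0.02,0.5,0.03,-0.001,-0.003,-0.022],[15,0.02,0.5,0.03,-0.001,-0.002,-0.022],[15,0.02,0.5,0.03,-0.001,-0.002,-0.022],[15,0.02,0.5,0.03,-0.001,-0.002,-0.022],[15,0.02,0.5,0.03,-0.001,-0.002,-0.022],[15,0.02,0.5,0.03,-0.001,-0.002,-0.022]],
])

```text
time_s: 13.4
tcp_pos: [0.4499, -0.121, 0.0918]
ee_rot: [[-0.969, -0.245, -0.002], [-0.245, 0.969, -0.006], [0.004, -0.005, -1.0]]
wrist_force: [-0.2, -0.5, -1.8]
gripper_width: 0.319
```

```bash
python3 st.py
```

```text
t 13.4 p [ 0.4499 -0.121   0.0918] stage mm [-162.5  -90.3] yaw 9.1 zax [-0.0021 -0.006  -1.    ] F stage [-0.25 -0.43 -1.79] M [0.04 0.03 0.04] w 27.7
```

apply_moves([
  [[15,0.02,0.5,0,0.004,-0.002,-0.022],[15,0.02,0.5,0,0.002,-0.002,-0.022],[15,0.02,0.5,0,0,-0.002,-0.022],[15,0.02,0.5,0,0,-0.001,-0.022],[15,0.02,0.5,0,0,-0.001,-0.022],[15,0.01,0.4,0,0,0,-0.02],[15,0,0.2,0,0,0,-0.01],[15,0,0,0,0,0,0]],
])

```text
time_s: 14.07
tcp_pos: [0.4447, -0.0369, 0.0859]
ee_rot: [[-0.995, -0.099, -0.009], [-0.099, 0.995, -0.001], [0.009, 0.0, -1.0]]
wrist_force: [0.6, 1.0, -2.4]
gripper_width: 0.32
```

```bash
python3 st.py; python3 - <<'E'
from st import *
for n in("top","side"):
    c=capture(n);pickle.dump(c,open(n+"7.pkl","wb"))
    y0,x0=(130,230) if n=="top" else (130,220)
    cv2.imwrite(f"pics/{n}7.png",cv2.resize(c["pixels"][y0:y0+140,x0:x0+160,::-1],None,fx=4,fy=4,interpolation=cv2.INTER_CUBIC))
E
```

```text
t 14.0667 p [ 0.4447 -0.0369  0.0859] stage mm [-160.1   -6.1] yaw 0.56 zax [-8.5e-03 -7.0e-04 -1.0e+00] F stage [ 0.7   0.9  -2.43] M [0.01 0.06 0.01] w 27.8
```

View pics/top7.png

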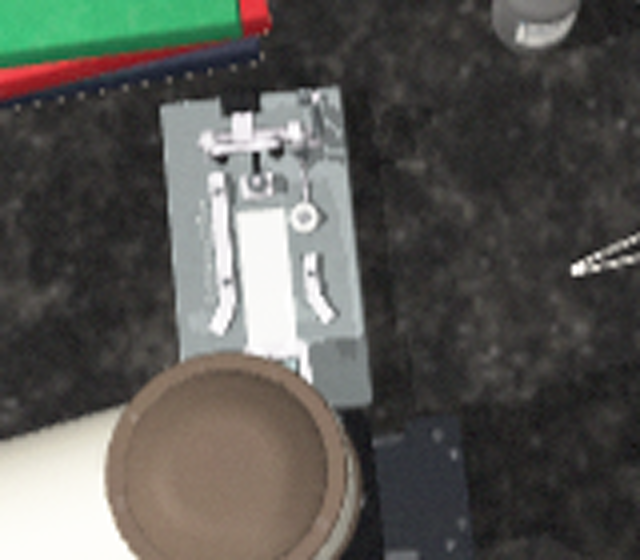

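View pics/side7.png

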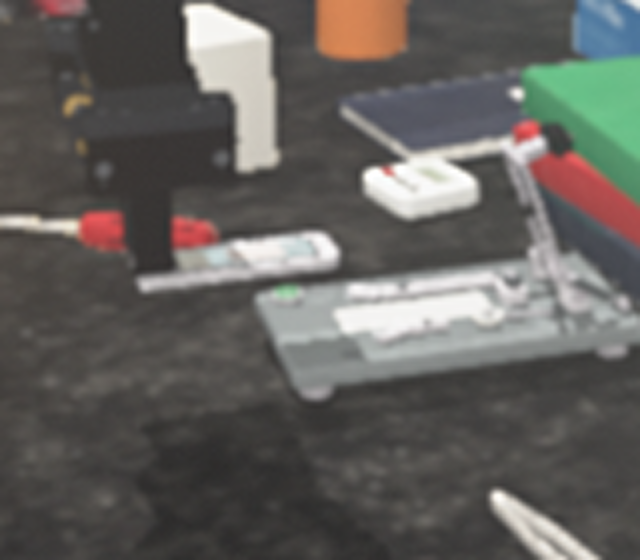

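```bash
python3 - <<'E'
from st import *
c=load("top7.pkl")
# ortho in stage frame at z=.030
res=.00025
xs=np.arange(.09,-.095,-res); ys=np.arange(.045,-.05,-res); X,Y=np.meshgrid(xs,ys,indexing="ij")
P=np.stack([o[0]+e[0]*X+f[0]*Y,o[1]+e[1]*X+f[1]*Y,np.full_like(X,.030)],-1)@c["R"].T+c["t"]
u=P[...,0]/P[...,2]*c["mtx"][0,0]+c["mtx"][0,2]; v=P[...,1]/P[...,2]*c["mtx"][1,1]+c["mtx"][1,2]
im=cv2.remap(c["pixels"][:,:,::-1].copy(),u.astype(np.float32),v.astype(np.float32),cv2.INTER_CUBIC)
for x in (-20,-10,0,10): cv2.putText(im,str(x),(0,int((.09-x/1e3)/res)),0,.4,(0,0,255),1)
for x in range(-90,90,10): cv2.line(im,(0,int((.09-x/1e3)/res)),(8,int((.09-x/1e3)/res)),(0,0,255),1)
for y in (20,0,-24): cv2.line(im,(int((.045-y/1e3)/res),0),(int((.045-y/1e3)/res),740),(0,0,255),1)
cv2.imwrite("pics/o7.png",im[:600]); 
g=cv2.cvtColor(im,cv2.COLOR_BGR2GRAY)
for x in (-15,-5,5): print(x,[int(g[int((.09-x/1e3)/res),int((.045-y/1e3)/res)]) for y in range(32,12,-1)],[int(g[int((.09-x/1e3)/res),int((.045-y/1e3)/res)]) for y in range(-16,-36,-1)])
E
```

```text
-15 [166, 168, 185, 205, 231, 245, 232, 224, 230, 241, 235, 225, 76, 145, 116, 115, 142, 192, 222, 244] [200, 173, 164, 167, 166, 161, 167, 186, 76, 230, 238, 244, 249, 246, 230, 209, 177, 142, 118, 116]
-5 [162, 174, 203, 220, 236, 242, 248, 249, 249, 255, 252, 222, 76, 108, 96, 107, 139, 191, 229, 242] [211, 186, 166, 159, 161, 160, 154, 166, 76, 235, 253, 254, 250, 255, 255, 218, 161, 111, 95, 104]
5 [165, 158, 188, 213, 244, 249, 244, 244, 243, 246, 255, 255, 76, 147, 118, 124, 153, 199, 231, 255] [187, 165, 163, 163, 161, 162, 162, 166, 76, 167, 165, 164, 163, 163, 161, 161, 164, 169, 172, 171]
```

View pics/o7.png

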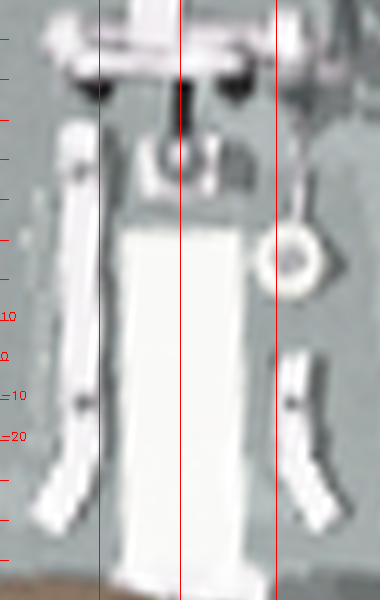

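apply_moves([
  [[15,0.13,0.07,-0.2,0,-0.008,-0.009],[15,0.13,0.07,-0.3,0,0,0],[15,0.1,0.05,-0.3,0,0,0],[15,0,0,-0.3,0,0,0],[15,0,0,-0.2,0,0,0],[15,0,0,-0.1,0,0,0],[15,0,0,0,0,0,0]],
])

```text
time_s: 14.75
tcp_pos: [0.4539, -0.0346, 0.0459]
ee_rot: [[-0.996, -0.085, -0.002], [-0.085, 0.996, -0.002], [0.002, -0.001, -1.0]]
wrist_force: [0.2, 0.0, -1.8]
gripper_width: 0.32
```

```bash
python3 st.py
```

```text
t 14.75 p [ 0.4539 -0.0346  0.0459] stage mm [-150.8   -4.6] yaw -0.22 zax [-0.0024 -0.0015 -1.    ] F stage [ 0.24 -0.01 -1.81] M [-0.03  0.08  0.02] w 27.8
```

apply_moves([
  [[15,-0.01,0.12,0,0.001,-0.002,0.004],[15,0,0,-0.05,0,0,0],[15,0,0,-0.05,0,0,0],[15,0,0,0,0,0,0]],
])

```text
time_s: 15.08
tcp_pos: [0.4537, -0.0315, 0.0431]
ee_rot: [[-0.996, -0.089, -0.0], [-0.089, 0.996, -0.001], [0.0, -0.001, -1.0]]
wrist_force: [0.4, -0.7, -1.3]
gripper_width: 0.319
```

```bash
python3 st.py; python3 - <<'E'
from st import *
for n in("top","side"):
    c=capture(n);pickle.dump(c,open(n+"8.pkl","wb"))
    y0,x0=(130,230) if n=="top" else (150,220)
    cv2.imwrite(f"pics/{n}8.png",cv2.resize(c["pixels"][y0:y0+100,x0:x0+140,::-1],None,fx=5,fy=5,interpolation=cv2.INTER_CUBIC))
E
```

```text
t 15.0833 p [ 0.4537 -0.0315  0.0431] stage mm [-150.7   -1.4] yaw 0.03 zax [-1.e-04 -6.e-04 -1.e+00] F stage [ 0.33 -0.77 -1.34] M [-0.    0.09  0.06] w 27.8
```

View pics/side8.png

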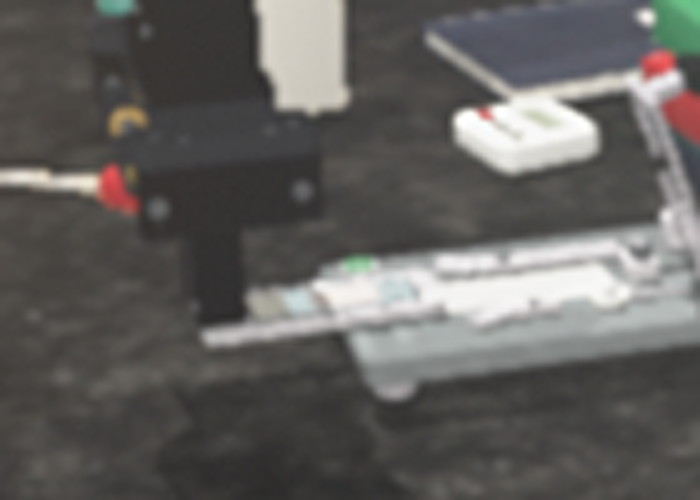

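View pics/top8.png

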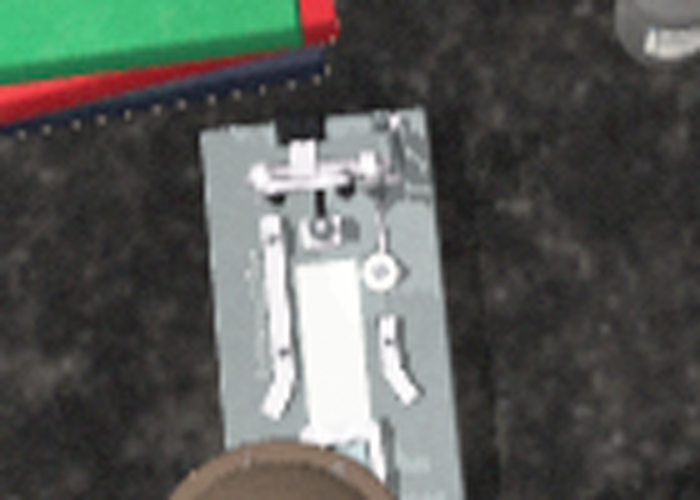

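apply_moves([
  [[15,0,0,-0.04,0,0,0],[15,0,0,-0.02,0,0,0]],
])

```text
time_s: 15.35
tcp_pos: [0.4542, -0.0314, 0.0422]
ee_rot: [[-0.996, -0.09, 0.002], [-0.09, 0.996, -0.0], [-0.002, -0.0, -1.0]]
wrist_force: [-1.1, -0.2, -2.1]
gripper_width: 0.319
```

```bash
python3 st.py
```

```text
t 15.35 p [ 0.4542 -0.0314  0.0422] stage mm [-150.2   -1.4] yaw 0.04 zax [ 1.6e-03 -1.0e-04 -1.0e+00] F stage [-1.11 -0.15 -2.08] M [0.04 0.06 0.03] w 27.8
```

apply_moves([
  [[15,0,0,-0.03,0,0.001,0],[15,0,0,-0.03,0,0,0],[15,0,0,-0.02,0,0,0]],
])

```text
time_s: 15.6
tcp_pos: [0.4541, -0.0314, 0.041]
ee_rot: [[-0.996, -0.09, 0.001], [-0.09, 0.996, -0.0], [-0.001, -0.0, -1.0]]
wrist_force: [-2.4, 1.3, 6.0]
gripper_width: 0.321
```

```bash
python3 st.py
```

```text
t 15.6 p [ 0.4541 -0.0314  0.041 ] stage mm [-150.3   -1.4] yaw 0.07 zax [ 6.e-04 -2.e-04 -1.e+00] F stage [-2.31  1.55  6.03] M [0.27 0.59 0.05] w 27.9
```

apply_moves([
  [[15,0.05,0.005,0.01,0,0,0],[15,0.12,0.011,0,0,0,0],[15,0.15,0.013,0,0,0,0],[15,0.15,0.013,0,0,0,0],[15,0.15,0.013,0,0,0,0],[15,0.1,0.009,0,0,0,0]],
])

```text
time_s: 16.1
tcp_pos: [0.4722, -0.0302, 0.0416]
ee_rot: [[-0.996, -0.09, -0.002], [-0.09, 0.996, -0.001], [0.002, -0.001, -1.0]]
wrist_force: [-3.6, 0.3, 1.9]
gripper_width: 0.317
```

```bash
python3 st.py
```

```text
t 16.1 p [ 0.4722 -0.0302  0.0416] stage mm [-132.1   -1.9] yaw 0.05 zax [-1.9e-03 -9.0e-04 -1.0e+00] F stage [-3.59  0.6   1.92] M [-0.02  0.77  0.02] w 27.5
```

apply_moves([
  [[15,0.15,0.018,0,0,-0.001,0],[15,0.15,0.018,0,0,0,0],[15,0.15,0.016,0,0,0,0],[15,0.15,0.014,0,0,0,0],[15,0.15,0.014,0,0,0,0],[15,0.12,0.011,0,0,0,0]],
])

```text
time_s: 16.6
tcp_pos: [0.4956, -0.0282, 0.0417]
ee_rot: [[-0.996, -0.09, -0.003], [-0.09, 0.996, -0.002], [0.003, -0.001, -1.0]]
wrist_force: [-3.6, -0.4, 3.6]
gripper_width: 0.32
```

```bash
python3 st.py
```

```text
t 16.6 p [ 0.4956 -0.0282  0.0417] stage mm [-108.7   -1.9] yaw 0.05 zax [-0.0031 -0.0017 -1.    ] F stage [-3.58 -0.1   3.65] M [0.01 0.91 0.06] w 27.9
```

apply_moves([
  [[15,0.15,0.018,0.01,0.001,-0.003,0],[15,0.15,0.018,0,0,0,0],[15,0.15,0.016,0,0,0,0],[15,0.15,0.014,0,0,0,0],[15,0.12,0.014,0,0,0,0],[15,0.1,0.011,0,0,0,0]],
])

```text
time_s: 17.1
tcp_pos: [0.5173, -0.026, 0.0417]
ee_rot: [[-0.996, -0.089, -0.003], [-0.089, 0.996, -0.001], [0.003, -0.001, -1.0]]
wrist_force: [-4.3, -0.5, 4.9]
gripper_width: 0.316
```

```bash
python3 st.py
```

```text
t 17.1 p [ 0.5173 -0.026   0.0417] stage mm [-86.8  -1.7] yaw 0.03 zax [-0.0028 -0.0015 -1.    ] F stage [-4.33 -0.16  4.94] M [-0.15  1.05  0.05] w 27.5
```

apply_moves([
  [[15,0.1,0.009,0.015,0.001,-0.003,0],[15,0.1,0.009,0,0,0,0],[15,0.1,0.009,0,0,0,0],[15,0.1,0.009,0,0,0,0],[15,0.08,0.008,0,0,0,0]],
])

```text
time_s: 17.52
tcp_pos: [0.5285, -0.0251, 0.0417]
ee_rot: [[-0.996, -0.089, -0.005], [-0.089, 0.996, -0.001], [0.005, -0.001, -1.0]]
wrist_force: [-7.0, 0.6, 6.4]
gripper_width: 0.319
```

```bash
python3 st.py; python3 - <<'E'
from st import *
for n in("top","side"):
    c=capture(n);pickle.dump(c,open(n+"9.pkl","wb"))
    y0,x0=(130,230) if n=="top" else (150,250)
    cv2.imwrite(f"pics/{n}9.png",cv2.resize(c["pixels"][y0:y0+100,x0:x0+140,::-1],None,fx=5,fy=5,interpolation=cv2.INTER_CUBIC))
E
```

```text
t 17.5167 p [ 0.5285 -0.0251  0.0417] stage mm [-75.7  -1.8] yaw 0.01 zax [-0.005  -0.0013 -1.    ] F stage [-6.95  1.22  6.42] M [0.11 1.72 0.09] w 27.8
```

View pics/side9.png

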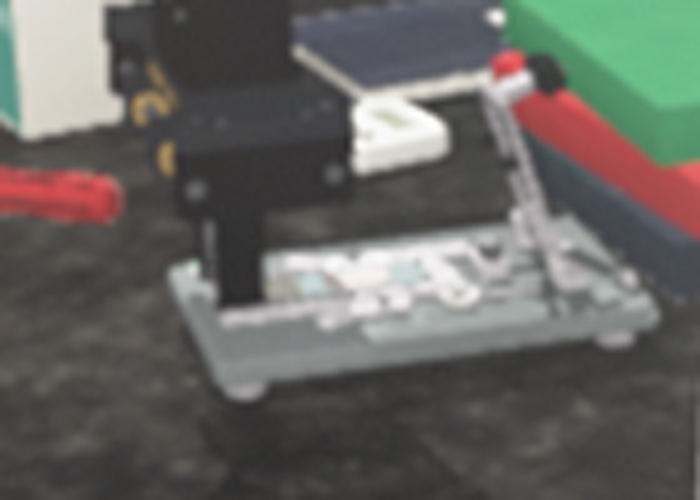

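View pics/top9.png

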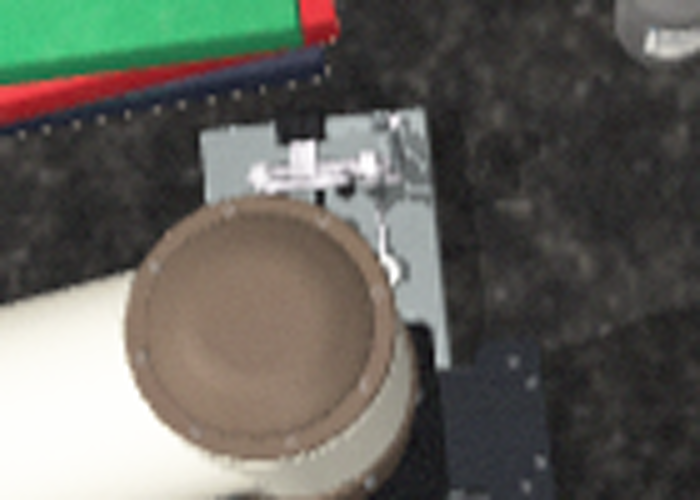

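apply_moves([
  [[15,0.06,0.006,0.02,0.001,-0.005,0],[15,0.08,0.007,0,0,0,0],[15,0.08,0.007,0,0,0,0]],
])

```text
time_s: 17.87
tcp_pos: [0.5316, -0.0248, 0.0417]
ee_rot: [[-0.996, -0.089, -0.005], [-0.089, 0.996, -0.001], [0.005, -0.0, -1.0]]
wrist_force: [-6.4, 0.3, 5.5]
gripper_width: 0.322
```

```bash
python3 st.py
```

```text
t 17.8667 p [ 0.5316 -0.0248  0.0417] stage mm [-72.5  -1.8] yaw 0.01 zax [-5.3e-03 -8.0e-04 -1.0e+00] F stage [-6.39  0.84  5.53] M [0.12 1.62 0.08] w 28.0
```

apply_moves([
  [[15,0.08,0.007,0.04,0.001,-0.006,0],[15,0.09,0.008,0.02,0,-0.002,0],[15,0.09,0.008,0.01,0,-0.002,0]],
])

```text
time_s: 18.12
tcp_pos: [0.5376, -0.0241, 0.042]
ee_rot: [[-0.996, -0.088, 0.003], [-0.088, 0.996, 0.0], [-0.003, 0.0, -1.0]]
wrist_force: [-1.9, -1.0, -2.8]
gripper_width: 0.315
```

```bash
python3 st.py
```

```text
t 18.1167 p [ 0.5376 -0.0241  0.042 ] stage mm [-66.4  -1.6] yaw -0.02 zax [ 3.1e-03  5.0e-04 -1.0e+00] F stage [-2.   -0.8  -2.78] M [-0.02  0.7   0.09] w 27.4
```

apply_moves([
  [[15,0.06,0.006,-0.01,0,0.003,0],[15,0.06,0.006,0,0,0,0]],
])

```text
time_s: 18.28
tcp_pos: [0.5403, -0.0239, 0.0418]
ee_rot: [[-0.996, -0.089, -0.002], [-0.089, 0.996, -0.0], [0.002, 0.0, -1.0]]
wrist_force: [-1.9, -0.1, -0.7]
gripper_width: 0.316
```

```bash
python3 st.py
```

```text
t 18.2833 p [ 0.5403 -0.0239  0.0418] stage mm [-63.7  -1.6] yaw -0.01 zax [-2.2e-03 -2.0e-04 -1.0e+00] F stage [-1.9   0.08 -0.67] M [0.03 0.59 0.01] w 27.4
```

apply_moves([
  [[15,0.06,0.006,0,0,-0.002,0],[15,0.06,0.006,0,0,0,0]],
])

```text
time_s: 18.45
tcp_pos: [0.5426, -0.0236, 0.0417]
ee_rot: [[-0.996, -0.088, -0.003], [-0.088, 0.996, -0.001], [0.003, -0.0, -1.0]]
wrist_force: [-10.2, 1.1, 8.1]
gripper_width: 0.321
```

```bash
python3 st.py
```

```text
t 18.45 p [ 0.5426 -0.0236  0.0417] stage mm [-61.4  -1.6] yaw -0.04 zax [-3.1e-03 -6.0e-04 -1.0e+00] F stage [-10.06   2.02   8.13] M [0.62 2.88 0.05] w 27.9
```

apply_moves([
  [[15,0.04,0.004,0.02,0,-0.002,0]],
])

```text
time_s: 18.53
tcp_pos: [0.5426, -0.0236, 0.0419]
ee_rot: [[-0.996, -0.088, -0.004], [-0.088, 0.996, -0.001], [0.004, -0.0, -1.0]]
wrist_force: [-3.4, 1.2, 0.4]
gripper_width: 0.319
```

```bash
python3 st.py
```

```text
t 18.5333 p [ 0.5426 -0.0236  0.0419] stage mm [-61.4  -1.5] yaw -0.06 zax [-3.7e-03 -8.0e-04 -1.0e+00] F stage [-3.24  1.5   0.42] M [0.23 1.14 0.04] w 27.7
```

apply_moves([
  [[15,0.07,0.006,0.01,0,-0.003,0],[15,0.07,0.006,0.01,0,0,0]],
])

```text
time_s: 18.7
tcp_pos: [0.5426, -0.0236, 0.0417]
ee_rot: [[-0.996, -0.087, -0.009], [-0.087, 0.996, -0.001], [0.009, -0.001, -1.0]]
wrist_force: [-6.6, 1.6, 4.8]
gripper_width: 0.32
```

```bash
python3 st.py
```

```text
t 18.7 p [ 0.5426 -0.0236  0.0417] stage mm [-61.5  -1.6] yaw -0.12 zax [-0.0087 -0.0014 -1.    ] F stage [-6.48  2.15  4.83] M [0.51 1.97 0.13] w 27.9
```

apply_moves([
  [[15,0.02,0.002,0.0,0,-0.009,0.001],[15,0.03,0.003,0,0.001,-0.004,0.001],[40,0,0,0,0,0,0],[50,0,0,0,0,0,0],[55,0,0,0,0,0,0]],
])

```text
time_s: 19.12
tcp_pos: [0.5477, -0.0228, 0.0432]
ee_rot: [[-0.996, -0.09, 0.013], [-0.09, 0.996, 0.001], [-0.013, -0.0, -1.0]]
wrist_force: [0.5, 0.4, 1.3]
gripper_width: 0.463
```

```bash
python3 st.py
```

```text
t 19.1167 p [ 0.5477 -0.0228  0.0432] stage mm [-56.2  -1.2] yaw 0.06 zax [ 1.280e-02  8.000e-04 -9.999e-01] F stage [0.52 0.34 1.31] M [-0.03  0.04  0.01] w 40.3
```

apply_moves([
  [[55,0,0,0,0,0.012,0],[55,0,0,0.3,0,0,0],[55,0,0,0.6,0,0,0],[55,0,0,0.8,0,0,0],[55,-0.5,-0.05,0.5,0,0,0],[30,-0.9,-0.08,0.2,0,0,0],[10,-0.9,-0.08,0,0,0,0],[0,-0.9,-0.08,0,0,0,0],[0,-0.5,-0.05,0,0,0,0],[0,0,0,0,0,0,0]],
])

```text
time_s: 19.95
tcp_pos: [0.4624, -0.0303, 0.1121]
ee_rot: [[-0.996, -0.091, 0.02], [-0.091, 0.996, 0.004], [-0.02, 0.002, -1.0]]
wrist_force: [0.4, -0.1, 0.5]
gripper_width: 0.26
```

```bash
python3 st.py; python3 - <<'E'
from st import *
for n in("top","side"):
    c=capture(n);pickle.dump(c,open(n+"10.pkl","wb"))
    y0,x0=(130,230) if n=="top" else (150,250)
    cv2.imwrite(f"pics/{n}10.png",cv2.resize(c["pixels"][y0:y0+110,x0:x0+140,::-1],None,fx=5,fy=5,interpolation=cv2.INTER_CUBIC))
E
```

```text
t 19.95 p [ 0.4624 -0.0303  0.1121] stage mm [-141.9   -1. ] yaw 0.15 zax [ 0.0196  0.0036 -0.9998] F stage [ 0.41 -0.11  0.52] M [-0.   -0.01 -0.01] w 22.6
```

View pics/side10.png

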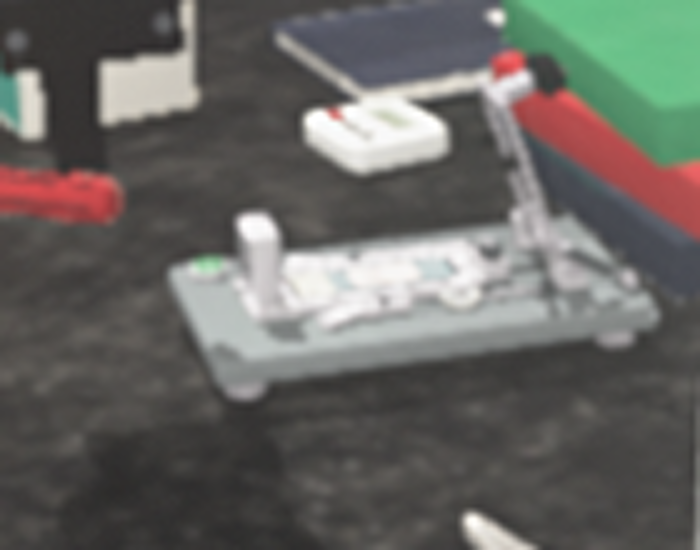

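View pics/top10.png

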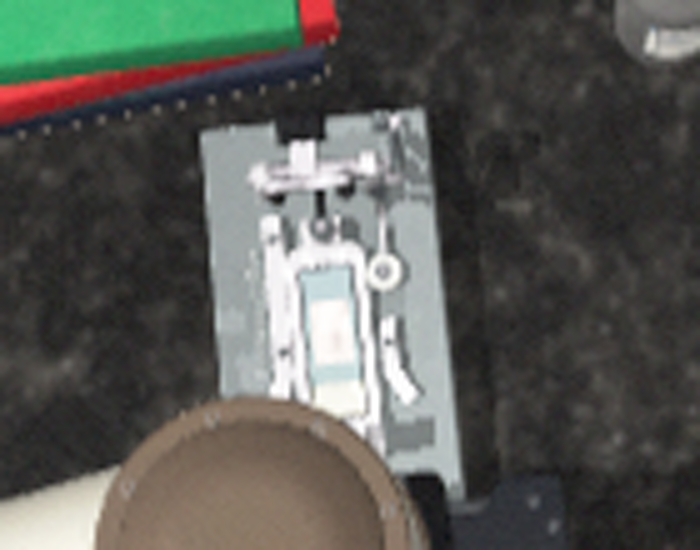

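```bash
cat >> st.py <<'E'
def sorth(c,z,x0,x1,y0,y1,res=.00025):
    xs=np.arange(x1,x0,-res); ys=np.arange(y1,y0,-res); X,Y=np.meshgrid(xs,ys,indexing="ij")
    P=np.stack([o[0]+e[0]*X+f[0]*Y,o[1]+e[1]*X+f[1]*Y,np.full_like(X,z)],-1)@c["R"].T+c["t"]
    u=P[...,0]/P[...,2]*c["mtx"][0,0]+c["mtx"][0,2]; v=P[...,1]/P[...,2]*c["mtx"][1,1]+c["mtx"][1,2]
    return cv2.remap(c["pixels"][:,:,::-1].copy(),u.astype(np.float32),v.astype(np.float32),cv2.INTER_CUBIC)
E
python3 - <<'E'
from st import *
c=load("top10.pkl"); im=sorth(c,.031,-.06,.06,-.04,.035,.000125)
for y in(20,0,-20,-24): cv2.line(im,(int((35-y)/.125),0),(int((35-y)/.125),960),(0,0,255),1)
for x in range(-50,60,10): cv2.line(im,(0,int((60-x)/.125)),(12,int((60-x)/.125)),(0,0,255),1)
cv2.imwrite("pics/o10.png",cv2.resize(im,None,fx=.62,fy=.62,interpolation=cv2.INTER_AREA))
W=cloud(load("side10.pkl")); z=W[...,2]; d=W[...,:2]-o; X=d@e; Y=d@f
m=(abs(X+.06)<.03)&(abs(Y)<.03)&(z>.055)&(z<.07); print("block top side",m.sum(),np.median(X[m]),np.median(Y[m]),np.median(z[m]))
W=cloud(c); z=W[...,2]; d=W[...,:2]-o; X=d@e; Y=d@f
for x in range(-45,42,8):
    m=(abs(X-x/1e3)<.004)&(abs(Y)<.018); print(x,m.sum(),round(np.nanmean(z[m])*1e3,1),end="; ")
for y in range(-16,17,8):
    m=(abs(X)<.03)&(abs(Y-y/1e3)<.004); print(y,m.sum(),round(np.nanmean(z[m])*1e3,1),end="; ")
E
```

```text
block top side 53 -0.06487622220965616 -0.012084074915309282 0.06094313158343042
-45 23 30.7; -37 40 30.9; -29 43 30.7; -21 46 30.3; -13 49 30.3; -5 48 30.2; 3 43 30.6; 11 47 30.5; 19 45 30.7; 27 42 30.2; 35 46 30.3; -16 74 30.0; -8 76 30.6; 0 77 30.7; 8 74 30.6; 16 74 30.0;
```

View pics/o10.png

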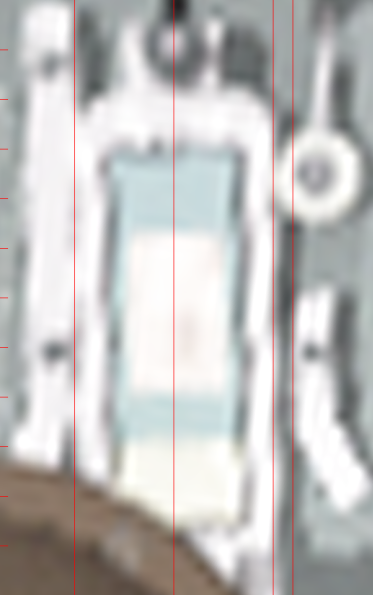

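```bash
python3 - <<'E'
from st import *
c=load("top10.pkl"); im=sorth(c,.031,-.06,.06,-.04,.035,.000125); g=cv2.GaussianBlur(cv2.cvtColor(im,cv2.COLOR_BGR2GRAY),(5,31),0).astype(float)
c7=load("top7.pkl"); g7=cv2.GaussianBlur(cv2.cvtColor(sorth(c7,.030,-.06,.06,-.04,.035,.000125),cv2.COLOR_BGR2GRAY),(5,31),0).astype(float)
for x in range(-30,32,5):
    r=int((60-x)/.125); L=g[r]; 
    def edge(L,ya,yb,sgn):
        a,b=int((35-ya)/.125),int((35-yb)/.125); dd=sgn*np.diff(L[a:b]); k=np.argmax(dd); return round(35-(a+k+.5)*.125,1),round(dd[k],1)
    print(x,"R carrier edge",edge(L,-14,-23,-1),"L guide out",edge(L,35,22,1),"guide in empty",edge(g7[r],24,16,-1),"guide out empty",edge(g7[r],35,22,1)," R guide empty in",edge(g7[r],-20,-28,1), "min between",round(35-(int((35-24)/.125)+np.argmin(L[int((35-24)/.125):int((35-16)/.125)]))*.125,1))
E
```

```text
-30 R carrier edge (np.float64(-20.6), np.float64(5.0)) L guide out (np.float64(32.8), np.float64(5.0)) guide in empty (np.float64(22.7), np.float64(7.0)) guide out empty (np.float64(32.9), np.float64(4.0))  R guide empty in (np.float64(-26.1), np.float64(4.0)) min between 21.2
-25 R carrier edge (np.float64(-19.9), np.float64(7.0)) L guide out (np.float64(30.1), np.float64(4.0)) guide in empty (np.float64(20.3), np.float64(5.0)) guide out empty (np.float64(30.1), np.float64(4.0))  R guide empty in (np.float64(-23.3), np.float64(3.0)) min between 21.1
-20 R carrier edge (np.float64(-19.7), np.float64(7.0)) L guide out (np.float64(29.7), np.float64(5.0)) guide in empty (np.float64(20.2), np.float64(7.0)) guide out empty (np.float64(29.7), np.float64(5.0))  R guide empty in (np.float64(-23.4), np.float64(3.0)) min between 21.0
-15 R carrier edge (np.float64(-20.2), np.float64(7.0)) L guide out (np.float64(29.6), np.float64(4.0)) guide in empty (np.float64(19.7), np.float64(6.0)) guide out empty (np.float64(29.6), np.float64(4.0))  R guide empty in (np.float64(-23.8), np.float64(4.0)) m
[... 1816 characters left out ...]
1), np.float64(6.0)) guide out empty (np.float64(29.9), np.float64(3.0))  R guide empty in (np.float64(-20.3), np.float64(4.0)) min between 20.0
25 R carrier edge (np.float64(-17.2), np.float64(1.0)) L guide out (np.float64(31.8), np.float64(3.0)) guide in empty (np.float64(20.8), np.float64(8.0)) guide out empty (np.float64(31.9), np.float64(3.0))  R guide empty in (np.float64(-20.1), np.float64(1.0)) min between 16.1
30 R carrier edge (np.float64(-19.9), np.float64(7.0)) L guide out (np.float64(30.8), np.float64(4.0)) guide in empty (np.float64(20.8), np.float64(8.0)) guide out empty (np.float64(30.8), np.float64(4.0))  R guide empty in (np.float64(-20.1), np.float64(3.0)) min between 24.0
```

apply_moves([
  [[0,0.2,0.05,-0.4,-0.003,0.019,0],[0,0.3,0.03,-0.6,0,0,0],[0,0.3,0.03,-0.7,0,0,0],[0,0.3,0.03,-0.6,0,0,0],[0,0.2,0.02,-0.3,0,0,0],[0,0,0,-0.1,0,0,0],[0,0,0,0,0,0,0]],
])

```text
time_s: 20.63
tcp_pos: [0.5113, -0.0237, 0.0444]
ee_rot: [[-0.995, -0.095, 0.016], [-0.095, 0.996, 0.002], [-0.016, 0.0, -1.0]]
wrist_force: [-0.2, -0.1, -0.4]
gripper_width: 0.005
```

```bash
python3 st.py
```

```text
t 20.6333 p [ 0.5113 -0.0237  0.0444] stage mm [-92.6   1.1] yaw 0.33 zax [ 0.0161  0.0018 -0.9999] F stage [-0.17 -0.11 -0.36] M [-0.02  0.08 -0.01] w 0.5
```

apply_moves([
  [[0,0.1,0,-0.02,-0.002,0.015,-0.005],[0,0.12,0,-0.02,0,0,0],[0,0.1,0.005,0,0,0,0],[0,0.06,0.005,0,0,0,0]],
])

```text
time_s: 20.97
tcp_pos: [0.5229, -0.0232, 0.0452]
ee_rot: [[-0.996, -0.09, 0.002], [-0.09, 0.996, -0.0], [-0.002, -0.0, -1.0]]
wrist_force: [0.8, 0.1, 0.6]
gripper_width: 0.004
```

```bash
python3 st.py
```

```text
t 20.9667 p [ 0.5229 -0.0232  0.0452] stage mm [-81.    0.6] yaw 0.04 zax [ 0.0025 -0.     -1.    ] F stage [0.8  0.04 0.64] M [-0.01 -0.09  0.  ] w 0.4
```

apply_moves([
  [[0,0.06,0.004,-0.04,0,0.002,0],[0,0.06,0.004,0,0,0,0]],
])

```text
time_s: 21.13
tcp_pos: [0.5247, -0.0232, 0.0448]
ee_rot: [[-0.996, -0.089, -0.002], [-0.089, 0.996, -0.0], [0.002, 0.0, -1.0]]
wrist_force: [-4.9, 0.8, -0.2]
gripper_width: 0.005
```

```bash
python3 st.py
```

```text
t 21.1333 p [ 0.5247 -0.0232  0.0448] stage mm [-79.2   0.4] yaw 0.01 zax [-2.3e-03 -1.0e-04 -1.0e+00] F stage [-4.79  1.21 -0.19] M [0.18 1.31 0.03] w 0.5
```

apply_moves([
  [[0,0.08,0.006,0,0,-0.002,0],[0,0.09,0.007,0,0,-0.002,0],[0,0.09,0.007,0,0,-0.002,0]],
])

```text
time_s: 21.38
tcp_pos: [0.5246, -0.0237, 0.0442]
ee_rot: [[-0.996, -0.087, -0.01], [-0.087, 0.996, -0.002], [0.01, -0.001, -1.0]]
wrist_force: [-5.9, 0.8, 3.0]
gripper_width: 0.008
```

```bash
python3 st.py
```

```text
t 21.3833 p [ 0.5246 -0.0237  0.0442] stage mm [-79.3   0. ] yaw -0.09 zax [-0.0099 -0.0017 -0.9999] F stage [-5.81  1.37  3.01] M [0.31 1.5  0.01] w 0.7
```

apply_moves([
  [[0,-0.2,-0.018,0,0,0.009,0.001],[0,-0.4,-0.035,0.2,0,0,0],[10,-0.1,-0.01,0.8,0,0,0],[30,0,0,1,0,0,0],[48,0,0,1,0,0,0],[48,0,0,1,0,0,0],[48,0.3,0.03,0.8,0,0,0],[48,0.6,0.053,0.3,0,0,0],[48,0.7,0.062,0,0,0,0],[48,0.7,0.062,0,0,0,0],[48,0.7,0.062,0,0,0,0],[48,0.7,0.062,0,0,0,0]],
])

```text
time_s: 22.38
tcp_pos: [0.5973, -0.0177, 0.1865]
ee_rot: [[-0.996, -0.089, 0.002], [-0.089, 0.996, 0.002], [-0.002, 0.002, -1.0]]
wrist_force: [1.0, 0.1, 0.2]
gripper_width: 0.475
```

```bash
python3 st.py
```

```text
t 22.3833 p [ 0.5973 -0.0177  0.1865] stage mm [-6.4 -0.5] yaw 0.01 zax [ 0.0016  0.002  -1.    ] F stage [1.02 0.02 0.18] M [ 0.02 -0.01 -0.03] w 41.3
```

apply_moves([
  [[48,0.7,0.062,-0.1,0,0,0],[48,0.7,0.062,-0.2,0,0,0],[48,0.7,0.062,-0.3,0,0,0],[48,0.6,0.053,-0.3,0,0,0],[48,0.3,0.027,-0.2,0,0,0],[48,0,0,0,0,0,0],[48,0,0,0,0,0,0]],
])

```text
time_s: 22.97
tcp_pos: [0.678, -0.0105, 0.1619]
ee_rot: [[-0.996, -0.089, 0.015], [-0.089, 0.996, 0.004], [-0.015, 0.002, -1.0]]
wrist_force: [-0.5, -0.2, 0.1]
gripper_width: 0.477
```

```bash
python3 st.py; python3 - <<'E'
from st import *
for n in("top","side"):
    c=capture(n);pickle.dump(c,open(n+"11.pkl","wb"))
    y0,x0=(130,230) if n=="top" else (110,270)
    cv2.imwrite(f"pics/{n}11.png",cv2.resize(c["pixels"][y0:y0+120,x0:x0+140,::-1],None,fx=5,fy=5,interpolation=cv2.INTER_CUBIC))
E
```

```text
t 22.9667 p [ 0.678  -0.0105  0.1619] stage mm [74.6 -0.5] yaw 0.01 zax [ 0.0149  0.0038 -0.9999] F stage [-0.56 -0.18  0.12] M [-0.04  0.08  0.01] w 41.5
```

View pics/side11.png

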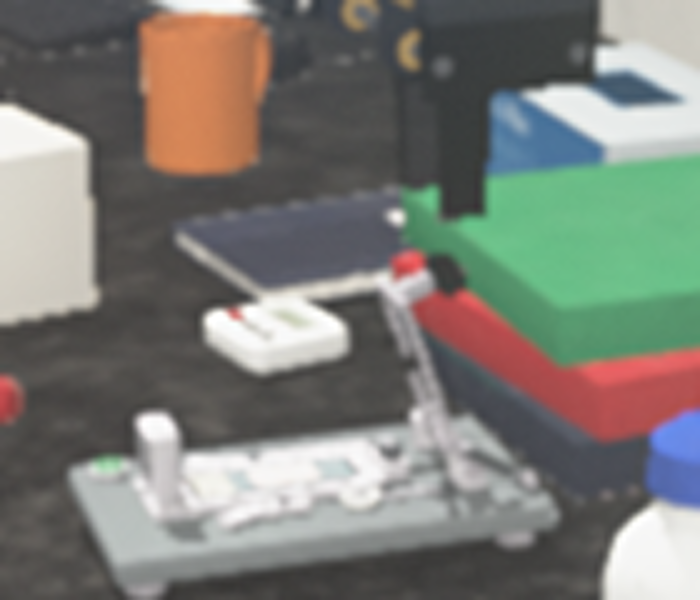

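View pics/top11.png

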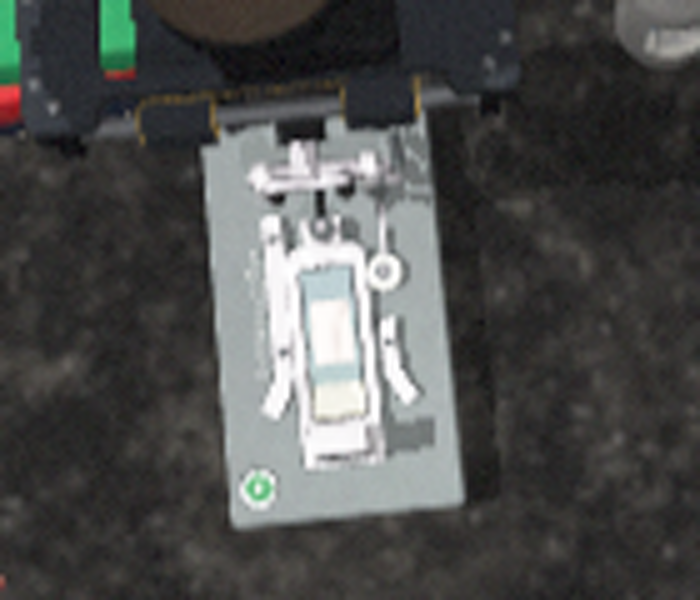

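```bash
python3 - <<'E'
from st import *
for n in("top10","side10","top7","side7"):
    c=load(n+".pkl"); W=cloud(c); z=W[...,2]; d=W[...,:2]-o; X=d@e; Y=d@f; g=c["pixels"].max(-1)
    m=(abs(X-.07)<.03)&(abs(Y)<.02)&(z>.108)&(z<.14)&(g<70); print(n,m.sum(),[np.round(np.percentile(q[m]*1e3,[5,50,95]),1).tolist() for q in(X,Y,z)] if m.sum() else "")
c=load("side11.pkl"); print(proj(c,[np.r_[o+e*.0743-f*.011,.1196]])-[270,110])
E
```

```text
top10 65 [[69.3, 74.6, 82.1], [-10.6, -1.2, 9.4], [121.1, 124.7, 128.0]]
side10 19 [[68.4, 70.9, 76.2], [-12.7, -10.8, -0.6], [116.6, 121.7, 125.5]]
top7 65 [[68.9, 74.6, 82.6], [-10.5, -0.9, 9.2], [121.1, 124.9, 128.3]]
side7 19 [[67.9, 71.1, 75.3], [-13.2, -10.4, -0.2], [116.6, 122.4, 125.6]]
[[90.34716851 55.52726075]]
```

apply_moves([
  [[48,0,0,-0.2,-0.003,0.014,0],[48,0,0,-0.4,0,0,0],[48,0,0,-0.5,0,0,0],[48,0,0,-0.5,0,0,0],[48,0,0,-0.3,0,0,0],[48,0,0,-0.1,0,0,0],[48,0,0,0,0,0,0]],
])

```text
time_s: 23.65
tcp_pos: [0.6751, -0.0105, 0.1116]
ee_rot: [[-0.996, -0.089, 0.003], [-0.089, 0.996, 0.002], [-0.003, 0.001, -1.0]]
wrist_force: [0.2, -0.3, 0.4]
gripper_width: 0.479
```

```bash
python3 st.py
```

```text
t 23.65 p [ 0.6751 -0.0105  0.1116] stage mm [71.7 -0.3] yaw 0.01 zax [ 0.0029  0.0017 -1.    ] F stage [ 0.14 -0.31  0.44] M [-0.04 -0.06 -0.  ] w 41.7
```

apply_moves([
  [[48,0.11,0.0,-0.05,-0.001,0.003,0],[35,0,0,0,0,0,0],[20,0,0,0,0,0,0],[10,0,0,0,0,0,0],[10,0,0,0,0,0,0],[10,0,0,0,0,0,0]],
])

```text
time_s: 24.15
tcp_pos: [0.6792, -0.0103, 0.1121]
ee_rot: [[-0.996, -0.09, 0.003], [-0.09, 0.996, 0.001], [-0.003, 0.001, -1.0]]
wrist_force: [-0.0, 0.6, -2.2]
gripper_width: 0.245
```

```bash
python3 st.py
```

```text
t 24.15 p [ 0.6792 -0.0103  0.1121] stage mm [75.9 -0.5] yaw 0.04 zax [ 0.003  0.001 -1.   ] F stage [ 0.05  0.6  -2.21] M [-0.07 -0.09  0.06] w 21.3
```

apply_moves([
  [[10,-0.16,-0.014,-0.008,0,0,0],[10,-0.16,-0.014,-0.016,0,0,0],[10,-0.16,-0.014,-0.024,0,0,0],[10,-0.16,-0.014,-0.032,0,0,0],[10,-0.158,-0.014,-0.04,0,0,0],[10,-0.155,-0.014,-0.048,0,0,0]],
])

```text
time_s: 24.65
tcp_pos: [0.6742, -0.0108, 0.1118]
ee_rot: [[-0.994, -0.092, 0.054], [-0.092, 0.996, 0.006], [-0.054, 0.001, -0.999]]
wrist_force: [5.5, -0.3, -1.6]
gripper_width: 0.245
```

```bash
python3 st.py
```

```text
t 24.65 p [ 0.6742 -0.0108  0.1118] stage mm [70.8 -0.5] yaw 0.2 zax [ 0.0535  0.0059 -0.9985] F stage [ 5.42 -0.82 -1.62] M [-0.22 -1.85 -0.05] w 21.3
```

apply_moves([
  [[10,-0.2,-0.018,-0.016,-0.005,0.05,-0.002],[10,-0.25,-0.022,-0.02,0,0.012,0],[10,-0.25,-0.022,-0.024,0,0.012,0],[10,-0.25,-0.022,-0.032,0,0.012,0]],
])

```text
time_s: 24.98
tcp_pos: [0.6632, -0.0118, 0.1108]
ee_rot: [[-0.996, -0.092, -0.0], [-0.092, 0.996, 0.005], [-0.0, 0.005, -1.0]]
wrist_force: [7.4, -1.7, -6.0]
gripper_width: 0.249
```

```bash
python3 st.py
```

```text
t 24.9833 p [ 0.6632 -0.0118  0.1108] stage mm [59.7 -0.5] yaw 0.16 zax [-0.      0.0045 -1.    ] F stage [ 7.18 -2.38 -5.97] M [-0.33 -2.54 -0.  ] w 21.7
```

apply_moves([
  [[10,-0.25,-0.022,-0.06,-0.004,0.01,-0.002],[10,-0.25,-0.022,-0.07,0,0.01,0],[10,-0.24,-0.021,-0.08,0,0.01,0],[10,-0.22,-0.02,-0.09,0,0.008,0]],
])

```text
time_s: 25.32
tcp_pos: [0.6547, -0.0126, 0.1087]
ee_rot: [[-0.996, -0.093, 0.003], [-0.093, 0.996, 0.004], [-0.003, 0.003, -1.0]]
wrist_force: [5.8, -0.5, 0.5]
gripper_width: 0.248
```

```bash
python3 st.py
```

```text
t 25.3167 p [ 0.6547 -0.0126  0.1087] stage mm [51.2 -0.5] yaw 0.23 zax [ 0.0025  0.0036 -1.    ] F stage [ 5.74 -0.97  0.54] M [-0.07 -1.95 -0.02] w 21.6
```

apply_moves([
  [[10,-0.26,-0.023,-0.08,-0.003,0.01,-0.003],[10,-0.26,-0.023,-0.09,0,0.008,0],[10,-0.25,-0.022,-0.1,0,0.008,0],[10,-0.24,-0.021,-0.11,0,0.006,0]],
])

```text
time_s: 25.65
tcp_pos: [0.6446, -0.0135, 0.1051]
ee_rot: [[-0.996, -0.093, 0.011], [-0.093, 0.996, 0.004], [-0.012, 0.003, -1.0]]
wrist_force: [5.4, -0.9, 0.3]
gripper_width: 0.252
```

```bash
python3 st.py
```

```text
t 25.65 p [ 0.6446 -0.0135  0.1051] stage mm [41.1 -0.6] yaw 0.25 zax [ 0.0112  0.0038 -0.9999] F stage [ 5.29 -1.33  0.31] M [-0.16 -1.78 -0.04] w 21.9
```

apply_moves([
  [[10,-0.22,-0.02,-0.13,-0.003,0.018,-0.004],[10,-0.22,-0.02,-0.13,0,0.008,0],[10,-0.2,-0.018,-0.13,0,0.006,0],[10,-0.18,-0.016,-0.13,0,0.004,0]],
])

```text
time_s: 25.98
tcp_pos: [0.6312, -0.0147, 0.0977]
ee_rot: [[-0.996, -0.092, -0.004], [-0.092, 0.996, 0.002], [0.004, 0.002, -1.0]]
wrist_force: [2.0, -0.2, 1.4]
gripper_width: 0.251
```

```bash
python3 st.py
```

```text
t 25.9833 p [ 0.6312 -0.0147  0.0977] stage mm [27.7 -0.6] yaw 0.16 zax [-0.0045  0.002  -1.    ] F stage [ 1.94 -0.39  1.44] M [-0.13 -1.13  0.01] w 21.9
```

apply_moves([
  [[10,-0.13,-0.012,-0.12,-0.002,0,-0.003],[10,-0.12,-0.011,-0.11,0,0,0],[10,-0.11,-0.01,-0.11,0,0,0],[10,-0.1,-0.009,-0.11,0,0,0]],
])

```text
time_s: 26.32
tcp_pos: [0.6164, -0.0161, 0.0848]
ee_rot: [[-0.996, -0.088, -0.008], [-0.088, 0.996, -0.0], [0.008, 0.0, -1.0]]
wrist_force: [3.2, -0.2, -0.1]
gripper_width: 0.249
```

```bash
python3 st.py
```

```text
t 26.3167 p [ 0.6164 -0.0161  0.0848] stage mm [12.7 -0.6] yaw -0.05 zax [-8.3e-03 -3.0e-04 -1.0e+00] F stage [ 3.21 -0.52 -0.1 ] M [-0.06 -1.03  0.03] w 21.7
```

```bash
python3 - <<'E'
from st import *
for n in("top","side"):
    c=capture(n);pickle.dump(c,open(n+"12.pkl","wb"))
    y0,x0=(130,230) if n=="top" else (120,270)
    cv2.imwrite(f"pics/{n}12.png",cv2.resize(c["pixels"][y0:y0+110,x0:x0+120,::-1],None,fx=6,fy=6,interpolation=cv2.INTER_CUBIC))
rep()
E
```

```text
t 26.4167 p [ 0.6156 -0.0162  0.084 ] stage mm [12.  -0.6] yaw -0.07 zax [-1.050e-02 -4.000e-04 -9.999e-01] F stage [ 1.86  0.13 -0.36] M [ 0.03 -0.7   0.04] w 21.6
```

View pics/side12.png

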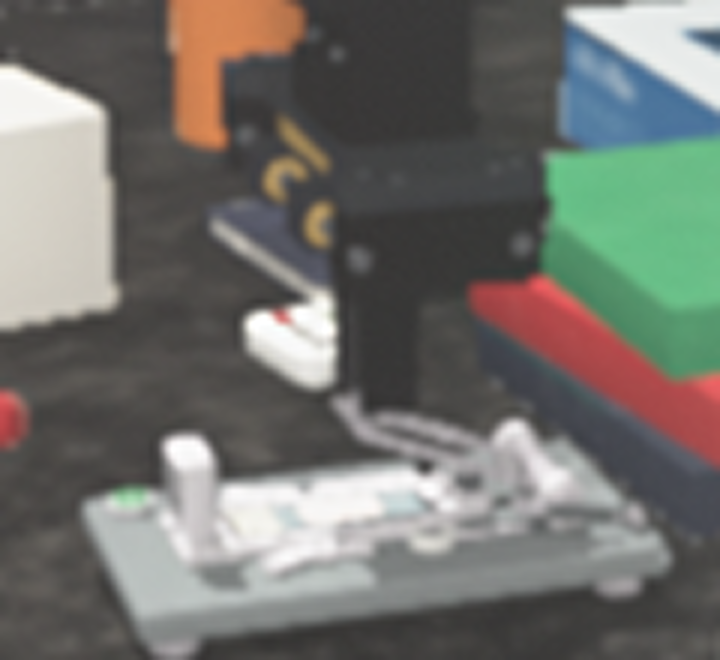

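```bash
python3 - <<'E'
from st import *
c=load("side12.pkl"); t=load("top12.pkl")
def w(x,y,z): return np.r_[o+e*x+f*y,z]
for th_ in (.3,.4,.5,.6,.7):
    C,S=np.cos(th_),np.sin(th_)
    P=lambda x,z,y: w(.076+(x*C+z*S),y,.038+(-x*S+z*C))
    pts=[P(-.078,0,.0195),P(-.078,0,-.0195),P(-.04,0,-.0195),P(-.078,.024,-.011),P(-.078,.024,.011)]
    print(th_,((proj(c,pts)-[270,120]+.5)*6).round().tolist(),((proj(t,pts)-[230,130]+.5)*6).round().tolist(), "knob",-.078*C+.024*S+.076,.038+.078*S+.024*C)
E
```

```text
0.3 [[340.0, 417.0], [368.0, 452.0], [460.0, 468.0], [379.0, 385.0], [363.0, 366.0]] [[341.0, 378.0], [439.0, 368.0], [432.0, 287.0], [412.0, 340.0], [356.0, 346.0]] knob 0.008576238808074885 0.08397865185859903
0.4 [[347.0, 398.0], [374.0, 433.0], [464.0, 459.0], [391.0, 367.0], [375.0, 349.0]] [[339.0, 367.0], [437.0, 357.0], [431.0, 281.0], [409.0, 324.0], [353.0, 330.0]] knob 0.013503282683182578 0.09048009455614398
0.5 [[355.0, 380.0], [383.0, 415.0], [468.0, 449.0], [405.0, 351.0], [388.0, 332.0]] [[336.0, 355.0], [435.0, 345.0], [430.0, 275.0], [407.0, 306.0], [350.0, 312.0]] knob 0.0190547730990518 0.09645717349649678
0.6 [[364.0, 363.0], [393.0, 397.0], [473.0, 440.0], [420.0, 335.0], [404.0, 317.0]] [[334.0, 341.0], [433.0, 331.0], [429.0, 268.0], [404.0, 288.0], [347.0, 294.0]] knob 0.025175241398525942 0.10185016768264504
0.7 [[376.0, 346.0], [405.0, 380.0], [479.0, 432.0], [437.0, 321.0], [420.0, 303.0]] [[331.0, 326.0], [431.0, 316.0], [428.0, 260.0], [402.0, 268.0], [345.0, 274.0]] knob 0.03180353388551448 0.10660519209936761
```

View pics/top12.png

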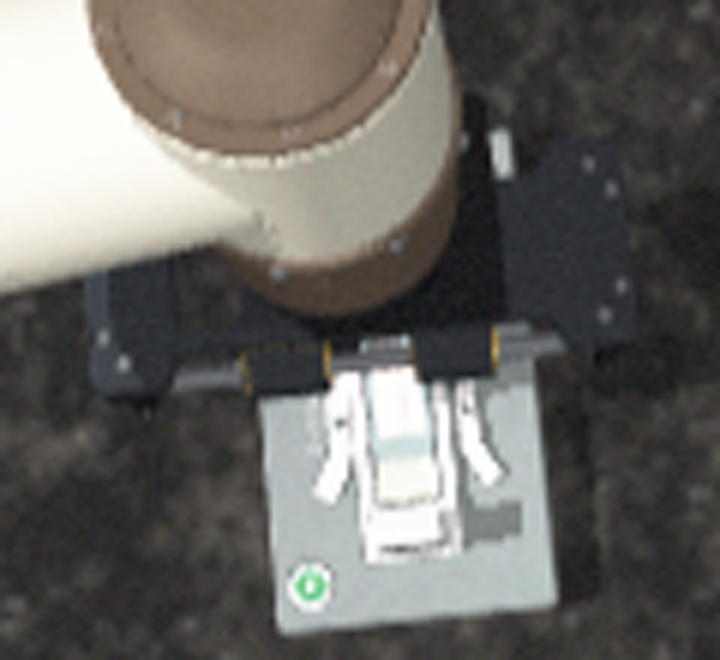

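apply_moves([
  [[10,-0.07,-0.006,-0.09,0,-0.01,0.001],[10,-0.07,-0.006,-0.09,0,0,0],[10,-0.066,-0.006,-0.09,0,0,0],[10,-0.06,-0.005,-0.09,0,0,0]],
])

```text
time_s: 26.75
tcp_pos: [0.6072, -0.017, 0.0728]
ee_rot: [[-0.996, -0.088, -0.003], [-0.088, 0.996, -0.001], [0.003, -0.0, -1.0]]
wrist_force: [1.9, -0.4, -2.8]
gripper_width: 0.246
```

```bash
python3 st.py
```

```text
t 26.75 p [ 0.6072 -0.017   0.0728] stage mm [ 3.5 -0.7] yaw -0.04 zax [-2.9e-03 -7.0e-04 -1.0e+00] F stage [ 1.83 -0.56 -2.81] M [-0.07 -0.96  0.02] w 21.4
```

apply_moves([
  [[10,-0.03,-0.003,-0.06,0,-0.002,0],[10,-0.03,-0.003,-0.05,0,0,0],[10,-0.025,-0.002,-0.05,0,0,0]],
])

```text
time_s: 27.0
tcp_pos: [0.6039, -0.0172, 0.0671]
ee_rot: [[-0.996, -0.088, -0.003], [-0.088, 0.996, -0.001], [0.003, -0.001, -1.0]]
wrist_force: [2.2, -0.4, -2.0]
gripper_width: 0.249
```

```bash
python3 st.py
```

```text
t 27.0 p [ 0.6039 -0.0172  0.0671] stage mm [ 0.2 -0.6] yaw -0.06 zax [-3.e-03 -8.e-04 -1.e+00] F stage [ 2.21 -0.56 -1.96] M [-0.14 -0.83 -0.  ] w 21.7
```

apply_moves([
  [[10,0.0,0,-0.04,0,-0.003,0],[10,0,0,-0.03,0,0,0]],
])

```text
time_s: 27.17
tcp_pos: [0.6026, -0.0174, 0.0644]
ee_rot: [[-0.996, -0.087, -0.003], [-0.087, 0.996, -0.001], [0.003, -0.001, -1.0]]
wrist_force: [1.1, -0.8, -2.2]
gripper_width: 0.247
```

```bash
python3 st.py; python3 - <<'E'
from st import *
for n in("side",):
    c=capture(n);pickle.dump(c,open(n+"13.pkl","wb"))
    cv2.imwrite(f"pics/{n}13.png",cv2.resize(c["pixels"][140:230,280:390,::-1],None,fx=7,fy=6.5,interpolation=cv2.INTER_CUBIC))
E
```

```text
t 27.1667 p [ 0.6026 -0.0174  0.0644] stage mm [-1.1 -0.7] yaw -0.09 zax [-0.003 -0.001 -1.   ] F stage [ 1.05 -0.89 -2.24] M [-0.02 -0.6   0.05] w 21.5
```

View pics/side13.png

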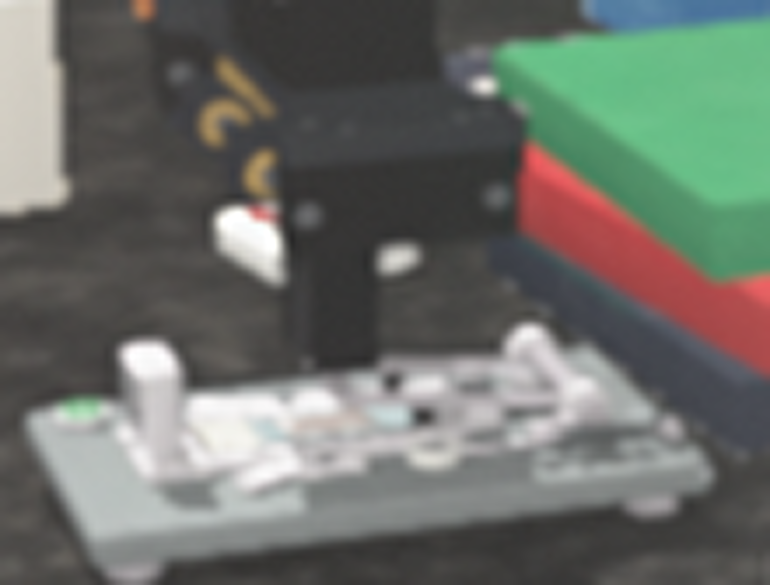

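apply_moves([
  [[10,0.0,0,-0.03,0,-0.003,0.001]],
])

```text
time_s: 27.3
tcp_pos: [0.6021, -0.0174, 0.0634]
ee_rot: [[-0.996, -0.088, -0.001], [-0.088, 0.996, -0.001], [0.001, -0.001, -1.0]]
wrist_force: [0.1, -0.2, -1.3]
gripper_width: 0.25
```

```bash
python3 st.py
```

```text
t 27.3 p [ 0.6021 -0.0174  0.0634] stage mm [-1.6 -0.7] yaw -0.04 zax [-0.0013 -0.0011 -1.    ] F stage [ 0.13 -0.23 -1.29] M [-0.03 -0.52 -0.03] w 21.7
```

apply_moves([
  [[10,0.0,0,-0.03,0,-0.001,0],[10,0.0,0,-0.02,0,0,0]],
])

```text
time_s: 27.47
tcp_pos: [0.6016, -0.0175, 0.0622]
ee_rot: [[-0.996, -0.088, -0.001], [-0.088, 0.996, -0.001], [0.001, -0.001, -1.0]]
wrist_force: [-0.5, 0.8, 1.4]
gripper_width: 0.249
```

```bash
python3 st.py
```

```text
t 27.4667 p [ 0.6016 -0.0175  0.0622] stage mm [-2.1 -0.7] yaw -0.04 zax [-0.0011 -0.0014 -1.    ] F stage [-0.42  0.85  1.44] M [ 0.16 -0.17 -0.04] w 21.7
```

apply_moves([
  [[10,0.0,0,-0.02,0,-0.001,0]],
])

```text
time_s: 27.55
tcp_pos: [0.6016, -0.0175, 0.0622]
ee_rot: [[-0.996, -0.088, -0.0], [-0.088, 0.996, -0.001], [0.0, -0.001, -1.0]]
wrist_force: [0.6, -0.3, 2.3]
gripper_width: 0.249
```

```bash
python3 st.py
```

```text
t 27.55 p [ 0.6016 -0.0175  0.0622] stage mm [-2.1 -0.7] yaw -0.03 zax [-1.0e-04 -1.5e-03 -1.0e+00] F stage [ 0.53 -0.33  2.28] M [ 0.07 -0.11  0.06] w 21.6
```

apply_moves([
  [[30,0,0,0,0,0,0],[40,0,0,0,0,0,0],[48,0,0,0,0,0,0],[48,0,0,0.1,0,0,0],[48,0,0,0.3,0,0,0],[48,0,0,0.6,0,0,0],[48,0,0,0.8,0,0,0],[48,0,0,1,0,0,0],[48,0,0,1,0,0,0]],
])

```text
time_s: 28.3
tcp_pos: [0.5946, -0.0188, 0.1557]
ee_rot: [[-0.996, -0.087, -0.02], [-0.087, 0.996, -0.005], [0.02, -0.003, -1.0]]
wrist_force: [0.5, 0.1, 0.0]
gripper_width: 0.477
```

```bash
python3 st.py
```

```text
t 28.3 p [ 0.5946 -0.0188  0.1557] stage mm [-9.2 -1.3] yaw -0.13 zax [-0.0201 -0.0047 -0.9998] F stage [0.52 0.07 0.04] M [ 0.02 -0.12 -0.02] w 41.5
```

Move the arm clear to the right and high, then inspect.

apply_moves([
  [[48,-0.2,-0.3,0.8,0,0,0],[48,-0.6,-0.8,0.6,0,0,0],[48,-0.8,-1,0.4,0,0,0],[48,-0.8,-1,0.2,0,0,0],[48,-0.8,-1,0,0,0,0],[48,-0.8,-1,0,0,0,0],[48,-0.8,-1,0,0,0,0],[48,-0.8,-1,0,0,0,0],[48,-0.6,-1,0,0,0,0],[48,-0.3,-0.5,0,0,0,0],[48,0,0,0,0,0,0]],
])

```text
time_s: 29.22
tcp_pos: [0.4271, -0.2402, 0.2245]
ee_rot: [[-0.996, -0.093, 0.004], [-0.093, 0.996, -0.006], [-0.003, -0.007, -1.0]]
wrist_force: [0.9, 0.5, -0.2]
gripper_width: 0.477
```

```bash
python3 st.py; python3 - <<'E'
from st import *
for n in("top","side"):
    c=capture(n);pickle.dump(c,open(n+"14.pkl","wb"))
    y0,x0=(130,250) if n=="top" else (160,270)
    cv2.imwrite(f"pics/{n}14.png",cv2.resize(c["pixels"][y0:y0+110,x0:x0+120,::-1],None,fx=5,fy=5,interpolation=cv2.INTER_CUBIC))
    cv2.imwrite(f"pics/{n}14f.png",c["pixels"][:,:,::-1])
    W=cloud(c); z=W[...,2]; d=W[...,:2]-o; X=d@e; Y=d@f
    m=(abs(X+.002)<.014)&(abs(Y)<.014)&(z>.055)&(z<.1); print(n,"knob",m.sum(),[np.round(np.percentile(q[m]*1e3,[5,50,95]),1).tolist() for q in(X,Y,z)] if m.sum() else "")
    m=(abs(X+.06)<.03)&(abs(Y)<.03)&(z>.055)&(z<.07);print("block",m.sum(),[np.round(np.percentile(q[m]*1e3,[5,50,95]),1).tolist() for q in(X,Y,z)] if m.sum() else "")
    for l in ["tweezers","wash_bottle","bench_timer"]:
        r=recognise(l,c); print(l,[(round(q["score"],2),np.round(c["R"].T@(np.array(q["at"])-c["t"]),4).tolist()) for q in r[:1]])
c=load("top14.pkl"); im=sorth(c,.031,-.08,.06,-.04,.035,.000125)
for y in(20,0,-20,-24): cv2.line(im,(int((35-y)/.125),0),(int((35-y)/.125),1200),(0,0,255),1)
cv2.imwrite("pics/o14.png",cv2.resize(im,None,fx=.53,fy=.53,interpolation=cv2.INTER_AREA))
E
```

```text
t 29.2167 p [ 0.4271 -0.2402  0.2245] stage mm [-195.8 -207. ] yaw 0.24 zax [ 0.0041 -0.0062 -1.    ] F stage [ 0.9   0.38 -0.23] M [ 0.01 -0.02 -0.  ] w 41.5
top knob 63 [[-3.9, 1.6, 9.0], [-10.6, -1.4, 9.3], [67.4, 74.4, 78.0]]
block 0 
tweezers []
wash_bottle [(0.57, [0.6773, -0.3242, 0.1314])]
bench_timer [(0.83, [0.6404, 0.2357, 0.0158])]
side knob 64 [[-8.7, -2.3, 4.5], [-13.0, -7.9, 8.2], [56.5, 70.2, 75.5]]
block 50 [[-71.1, -65.0, -57.9], [-16.6, -8.7, 7.8], [55.6, 61.7, 63.3]]
tweezers [(0.52, [0.6204, -0.2723, 0.006])]
wash_bottle [(0.81, [0.6768, -0.3585, 0.094])]
bench_timer [(0.72, [0.6351, 0.2153, 0.012])]
```

View pics/side14.png

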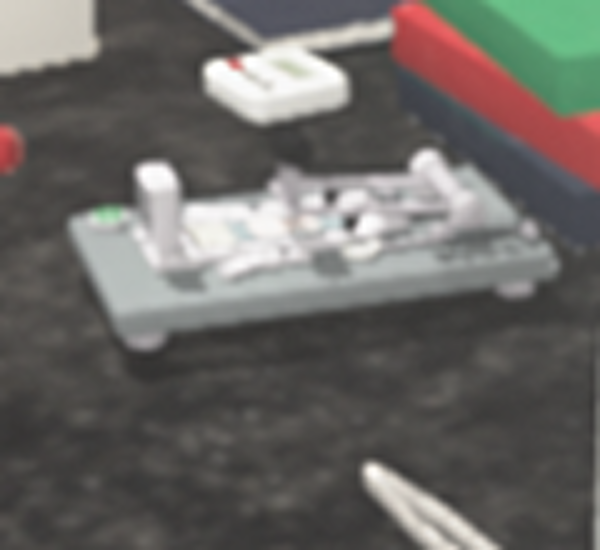

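View pics/o14.png

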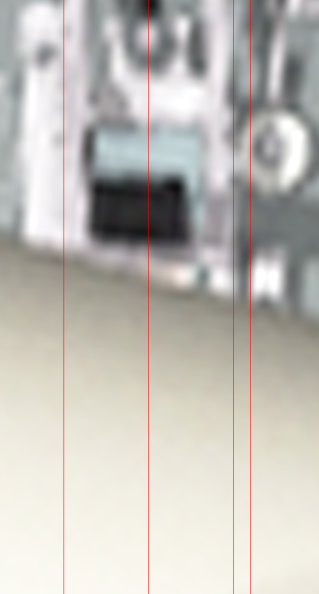

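View pics/top14f.png

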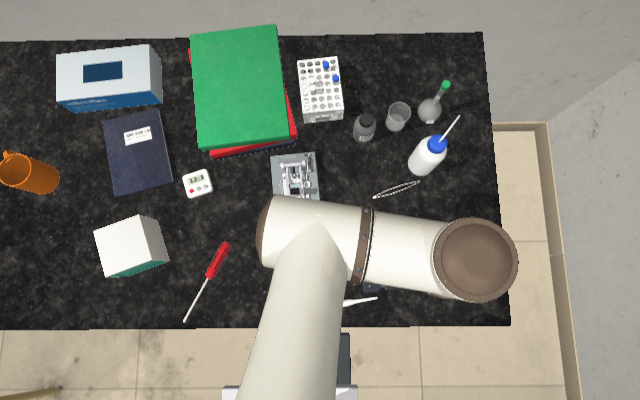

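apply_moves([
  [[48,-0.4,-0.9,0,0,0,0.01],[48,-0.5,-1,0,0,0,0.02],[48,-0.5,-1,0,0,0,0.02],[48,-0.5,-1,0,0,0,0.02],[48,-0.5,-1,0,0,0,0.02],[48,-0.5,-1,0,0,0,0.02],[48,-0.5,-1,0,0,0,0.02],[48,-0.5,-1,0,0,0,0.02],[48,-0.5,-1,0,0,0,0.02],[48,-0.5,-1,0,0,0,0.02],[48,-0.3,-0.6,0,0,0,0],[48,0,0,0,0,0,0]],
])

```text
time_s: 30.62
tcp_pos: [0.3004, -0.5063, 0.2211]
ee_rot: [[-0.95, -0.313, 0.002], [-0.313, 0.95, -0.003], [-0.001, -0.004, -1.0]]
wrist_force: [0.4, 0.1, -0.0]
gripper_width: 0.484
```

```bash
python3 st.py; python3 - <<'E'
from st import *
c=capture("top");pickle.dump(c,open("top15.pkl","wb"))
im=sorth(c,.031,-.08,.06,-.04,.035,.000125); g=cv2.GaussianBlur(cv2.cvtColor(im,cv2.COLOR_BGR2GRAY),(5,31),0).astype(float)
for x in range(-60,-10,5):
    r=int((60-x)/.125); L=g[r]; a,b=int((35+14)/.125),int((35+23)/.125); dd=-np.diff(L[a:b]); k=np.argmax(dd); 
    a2,b2=int((35-23)/.125),int((35-14)/.125); d2=np.diff(L[a2:b2]); k2=np.argmax(d2)
    print(x,"R",round(35-(a+k+.5)*.125,1),round(dd[k],1),"L",round(35-(a2+k2+.5)*.125,1),round(d2[k2],1))
g2=cv2.GaussianBlur(cv2.cvtColor(im,cv2.COLOR_BGR2GRAY),(31,5),0).astype(float)
for y in(16,10,0,-10,-16):
    col=g2[:,int((35-y)/.125)]; a,b=int((60+63)/.125),int((60+76)/.125); dd=-np.diff(col[a:b]);k=np.argmax(dd); print("tail edge y",y,round(60-(a+k+.5)*.125,1),round(dd[k],1))
for y in(20,0,-20,-24): cv2.line(im,(int((35-y)/.125),0),(int((35-y)/.125),1200),(0,0,255),1)
for x in (41,-69): cv2.line(im,(0,int((60-x)/.125)),(600,int((60-x)/.125)),(0,0,255),1)
cv2.imwrite("pics/o15.png",cv2.resize(im,None,fx=.53,fy=.53,interpolation=cv2.INTER_AREA))
W=cloud(c); z=W[...,2]; d=W[...,:2]-o; X=d@e; Y=d@f
m=(abs(X+.06)<.03)&(abs(Y)<.03)&(z>.055)&(z<.07);print("block",m.sum(),[np.round(np.percentile(q[m]*1e3,[5,50,95]),1).tolist() for q in(X,Y,z)])
r=recognise("tweezers",c); print([(round(q["score"],2),np.round(c["R"].T@(np.array(q["at"])-c["t"]),4).tolist()) for q in r[:1]])
E
```

```text
t 30.6167 p [ 0.3004 -0.5063  0.2211] stage mm [-345.6 -460.8] yaw 13.13 zax [ 0.0022 -0.0033 -1.    ] F stage [ 0.36  0.05 -0.  ] M [ 0.02 -0.1   0.01] w 42.1
-60 R -21.4 5.0 L 17.9 4.0
-55 R -20.6 3.0 L 20.4 3.0
-50 R -20.3 6.0 L 19.8 5.0
-45 R -19.8 7.0 L 18.9 5.0
-40 R -20.3 6.0 L 19.1 5.0
-35 R -20.8 6.0 L 19.4 5.0
-30 R -20.6 5.0 L 19.8 6.0
-25 R -19.3 6.0 L 20.2 2.0
-20 R -20.1 8.0 L 20.2 1.0
-15 R -20.3 7.0 L 18.9 3.0
tail edge y 16 -69.2 4.0
tail edge y 10 -63.1 6.0
tail edge y 0 -63.7 5.0
tail edge y -10 -63.1 4.0
tail edge y -16 -69.6 2.0
block 73 [[-66.8, -60.8, -53.9], [-14.4, -1.2, 11.1], [59.6, 62.3, 64.7]]
[]
```

View pics/o15.png

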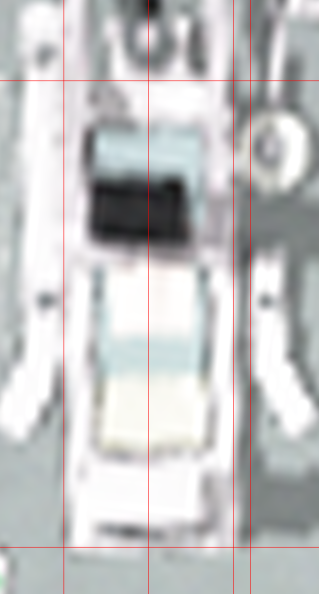

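```bash
python3 - <<'E'
from station import *
print(finish_job())
E
```

```text
the job is handed in; nothing more can be done
None
```

The carrier is loaded and home against the end stop, the clip is down on it, and the job was handed in at about 30.7 s of the 72 s allowed.

**What I did:**
1. I lifted the clip by its knob to about 1.25 rad; it stayed up after I let go.
2. I set the carrier flat on the apron and slid it between the guides until it met the stop. The highest push reading was about 10 N.
3. I released it, and the roller moved it against the datum guide. I then pressed the tail lightly, about 6 N, and it did not move.
4. I brought the clip down held by the knob until its feet rested on the carrier, with about 2 N on the tool, then opened the gripper and moved the arm clear.

**Last checks:**
- **Carrier:** its tail edge is at x of about -69.4 mm of the stage, which puts the nose at about 40.6 mm. The stop face measured about 41 mm. The sides are at about y = ±20 mm, so it is square, and just before the clip came down the plate surface read an even 30–31 mm high.
- **Clip:** the knob sits about 7.5 mm above its empty-stage height, which is about 0.10 rad.
- **Bystanders:** the wash bottle, timer and tweezers are within the camera error of where they started.

**What failed or disagreed:**
- The network missed the tweezers in both final top pictures. The side camera found them in place, and they show unmoved in the top picture.
- The tool tilted by up to 3° for a moment at the start of lowering the clip, and I corrected it.
- The tool tilted about 0.5° while pressing the carrier against the stop.
- The knob moved a couple of mm in the grip while I lowered the clip.

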